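Steriliser: load the nozzle basket, click the cover shut, switch on

TASK

Put the basket of piping nozzles, upright, into the UV steriliser and let go of it. Then swing the amber cover down and press its front edge until the catch clicks and it stays fully shut, and only then flip the toggle switch on. Do not tip the basket on the way, and leave the jar, the bowl and the sprinkles bottle where they stand.

Things in the scene. Friction and masses are not known exactly. Their poses are not given: they have to be found in the camera images.
- basket_center (a point): Open stainless basket of six piping nozzles, 150 (x) x 145 (y) mm, walls 24 mm high, 60 mm high over its handle, about 0.35 kg, standing on the table. The point is its centre, 30 mm above its underside; z up. The nozzles are part of it and reach 36 mm above its underside. Its two x ends are alike.
- basket_grip (a point): Centre of the blue grip on the basket's bail handle, above the basket's middle, 54 mm above its underside. The grip is 56 mm long (basket x), 14 mm wide (y), 12 mm high: take it across y. Axes as basket_center.
- steril_in (a point): Centre of the inner floor of the fixed white UV steriliser, 6 mm above the table. x points from its front (robot side) to its hinge side, y left, z up. Tray inside 188 (x) x 178 (y) mm, outside 200 x 190; rim 36 mm above this point. A catch housing 60 mm wide stands 29 mm out from the front wall; a console 85 mm wide, 50 mm high adjoins its -y side.
- lid_hinge (a point): Middle of the cover's hinge line, at the top of the tray's rear (+x) rim: x +100 mm, z +36 mm from steril_in. Axes as the cover's own: shut, x points away from the front and z up, as steril_in; they turn with the cover about y.
- lid_press (a point): Centre of the red press pad (30 x 80 mm) on the outside of the amber cover beside its front (free) edge, on the pad's surface: in the cover's axes 184 mm in front of the hinge (-x) and 37.5 mm above it (z). Axes as lid_hinge; z is the cover's outward normal.
- lid (a joint): Amber see-through cover, 200 x 190 x 35 mm deep, rad: 0 fully shut, grows opening; stop 1.08. Starts half open (0.97 to 1.07) over the tray's rear half; its stiff hinge holds it wherever left (2 N at the front edge moves it). At about 0.1 it meets the spring catch; about 12 N down on the pad passes it at 0.05, then it snaps to 0 and stays. Shut, the pad is 79.5 mm above the table, clear of the basket.
- toggle (a joint): Toggle bat on the console, radians: 0 off (bat leans 0.45 rad towards the front, -x of steril_in), 0.9 on (leans 0.45 rad to the rear). Sprung over its centre (0.45): pushing its ball to the rear with about 2 N carries it past the centre and it snaps on and stays, against a hard stop.
- toggle_tip (a point): Centre of the red ball (18 mm across) at the end of the toggle bat, 58 mm from its pivot; the bat itself is a 10 mm steel rod.
- toggle_pivot (a point): Pivot of the toggle bat, on the console's top 52 mm above the table, 140 mm to the -y side of steril_in; axes as steril_in (the bat swings in x-z).
- jar: Bystander: glass jar with red cap, 70 mm across, 110 mm high; origin at its underside.
- bowl: Bystander: steel bowl, 110 mm across, 60 mm high; origin at its underside.
- sprinkles: Bystander: yellow bottle with white cap, 56 mm across, 140 mm high; origin at its underside.
There are look-alikes about, which are no part of the job. Leave any green look-alike of the part that bears basket_center alone.

How it is judged:
By the outcome, as a careful person would: the job done as asked, in the order asked, and still so for the second after the job is handed in, with the robot touching nothing.
It also fails if it takes over 72 s, if anything falls off the work surface, if the arm or the gripper's body presses on something with over 40 N, if the wrist force passes 120 N, or if a joint passes its speed limit or range.

ROBOT

A 7-joint arm with a two-finger parallel gripper is mounted at the origin on the work surface. World frame = base frame: x ahead of the robot, y to its left, z up, the work surface at z = 0. Lengths are in m, angles in rad, forces in N, time in s.
With the tool pointing down it reaches from about 0.35 to 0.9 m from the base axis. Payload 8.1 kg.
Tool frame: the origin (TCP) lies midway between the tips of the shut fingers; the grasp point (between the pads) lies arm.grip_point_offset behind it (arm.grip_point_offset is the distance from the TCP to the grasp point, in m); y points along the fingers, z is the direction in which the jaws open and shut, and the axes are right-handed (so a half turn about y gives the same grasp; the last joint's range is limited). The gripper opens to 92 mm and grips with 3 to 60 N. Pads are 19 mm wide; open, the fingers measure 130 mm over their backs; the gripper's body (75 mm by 190 mm) begins 47 mm behind the grasp point.
Start: joints at [-1.225, 0.434, 0.025, 1.573, -0.012, 1.134, -0.075], TCP at [0.271, 0.563, 0.227] pointing down, gripper open.
Joint ranges: [-2.62, 2.62], [-0.44, 2.09], [-1.27, 1.32], [0.08, 2.57], [-1.32, 4.46], [0.12, 2], [-2.74, 2.74]. Speed limits (rad/s): [2.22, 2.22, 3.01, 3.01, 3.14, 3.14, 3.14].

INTERFACE

Orientations are given as a rotation vector (axis times angle).
In Python, from cell import arm, get_image, camera_info gives the robot as it stands.
- The arm moves only by the tool carry_out, never from a script. Its argument "steps" is one flat list of numbers, 5 for each row, row after row: the opening, from 0 (shut) to 1 (fully open), then the shift along the world's x, y, z in units of 0.1 m (1.0 is 0.1 m), then the turn about the world's z in units of 45 degrees (1.0 is 45 degrees). In form: [hand, dx, dy, dz, spin, hand, dx, dy, dz, spin, ...]. A call has 1 to 12 rows; each row is the pose to reach, as a shift and turn from the pose commanded when the call began; what a row does not reach only later rows make up. A row lasts 1/10 s, in which the tool goes at most 50 mm and 8.59 degrees, less where a joint would pass 70% of its speed; a pose out of reach is approached as far as the arm can. A call with a number of a shift or a turn outside -1 to 1 is refused whole. A call with a gripper value outside its range is refused whole. The fingers move at their own pace and stop on an object; "grip_force" is the grip in N (left out, the last holds). Time passes only in rows, so rows that repeat a pose let the fingers close. It gives the time, the measured TCP pose, the force and the opening at its end, in the units of the state.
- arm.observe(): the state, without advancing time (a new reading comes with each control period).
- get_image(name): name is "scene" or "side" or "wrist"; returns (picture, depth): 420x560x3 uint8, red, green, blue; 420x560 float32, m along the optical axis (not along the pixel's ray), 0 where there is no reading.
- camera_info(name): a dict with "fovy" (degrees; the focal length in pixels is half the picture's height over the tangent of half this angle, whatever the lens; pixels are square), "cx", "cy" (the principal point, pixels), "R" (3x3) and "t" (3): a world point X has camera coordinates R X + t; the wrist camera has in their place "tool_from_camera" (4x4, takes a point from camera to tool coordinates, whose origin is the TCP and whose axes are the tool frame's). Camera axes: x right, y down, z forward; pixel columns grow to the right and rows downward; lengths in m; the calibration is good to about 2 mm. A picture is of the moment at which its call begins: read the wrist's pose just before it. camera_info takes no time and is no camera call.
- arm.sign_off(): hands the job in, once; it reports no verdict.
The state is a dict: "clock": time; "joints": joint angles; "dq": joint speeds; "joint_efforts": joint torques, N m; "position": TCP position; "ee_rot": TCP orientation; "force": force on the tool from outside, world axes, zero at the start; "ft_torque": the same for the moment, N m; "width": opening from 0.0 (shut) to 1.0 (fully open).
Only numpy, scipy, OpenCV 4.12 (cv2) and the standard library are available. Lean on these libraries where they do the work, as an engineer would, in place of code of your own. Each camera call takes 0.05 s, during which the arm holds its last target. There are 200 camera calls.

## Working session

There is one attempt and no reset: what is moved stays moved. The work goes in short steps, Python scripts to look and compute and a tool call to move; the robot and the scene stay as the last step left them, time stands still between calls to the robot, and variables do not carry over. Pictures are saved under pics/ and viewed, about 8 in all and at most 12, crops included, and the job is handed in when it is done.

Besides the shell and the picture viewer there is one more tool, called after "Request:" by a JSON object that holds its "fn" and its "kwargs". carry_out: Moves the arm, as the interface text tells. Shifts and turns lie within -1 to 1; 1 stands for 0.1 m of shift or 45 degrees of turn. Its arguments: {"type":"object","properties":{"steps":{"type":"array","items":{"type":"number"}},"grip_force":{"type":"number"}},"required":["steps"]}

```bash
mkdir -p pics; cat > h.py <<'E'
import numpy as np, cv2
from cell import arm,get_image,camera_info
from scipy.spatial.transform import Rotation as Ro
def grab(n):
    s=arm.observe(); im,d=get_image(n); c=camera_info(n)
    f=210/np.tan(np.radians(c["fovy"])/2)
    if "R" in c: R=np.array(c["R"]).T; o=-R@np.array(c["t"])
    else:
        T=np.array(c["tool_from_camera"]); W=Ro.from_rotvec(s["ee_rot"]).as_matrix()
        R=W@T[:3,:3]; o=W@T[:3,3]+np.array(s["position"])
    v,u=np.mgrid[:420,:560]
    ray=np.stack([(u-c["cx"])/f,(v-c["cy"])/f,np.ones_like(u,float)],-1)@R.T
    P=o+ray*d[...,None]; P[d==0]=np.nan
    return im,d,P,o,ray
def save(im,n): cv2.imwrite("pics/"+n,im[...,::-1])
E
python3 - <<'E'
from h import *
s=arm.observe();print(s["position"],s["ee_rot"],s["width"],arm.grip_point_offset,{k:(v if k!='R' else '') for k,v in camera_info("scene").items()})
for n in("scene","side"):
    im,d,P,o,r=grab(n);save(im,n+"0.png");np.savez(n+"0.npz",im=im,P=P,o=o,r=r);print(n,o)
E
```

```text
[0.27098955 0.56259258 0.22594185] [-1.54359748  0.35222774 -0.35187381] 0.9967779329376661 0.0188 {'fovy': 52.48226429385804, 'cx': 275.59506013948953, 'cy': 214.61944161062712, 'R': '', 't': array([ 0.16807485, -0.30004538,  1.63740444])}
scene [1.39111565 0.1618066  0.9154155 ]
side [ 0.21776863 -1.20459941  1.1750668 ]
```

View pics/scene0.png

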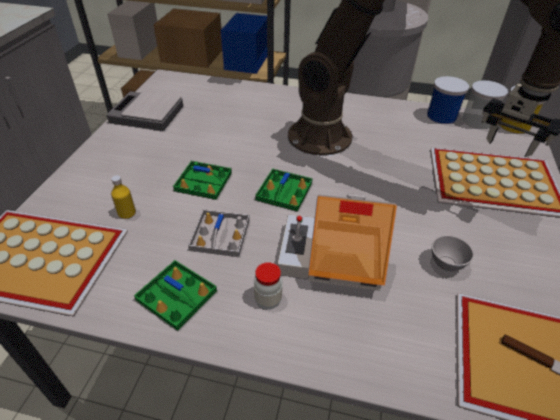

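View pics/side0.png

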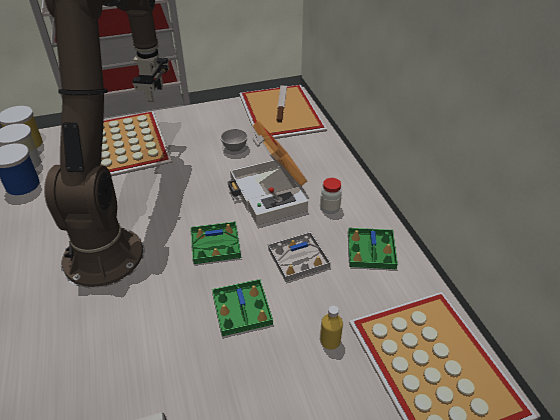

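The scene view shows four candidate baskets: green ones at (203,179), (284,188) and (176,293), and a steel one at (220,232). The steel one fits the description. In the scene view the steriliser is at (350,240), the toggle at (299,225) and the red pad at (356,208). The jar is at (267,285), the bowl at (452,253) and the sprinkles bottle at (122,198).

```bash
cat > m.py <<'E'
from h import *
def blobs(im,P,kind,box):
    hsv=cv2.cvtColor(im,cv2.COLOR_RGB2HSV);h,s,v=[hsv[...,i].astype(int) for i in range(3)]
    m={'blue':(h>105)&(h<130)&(s>120)&(v>60),'red':((h<5)|(h>172))&(s>150)&(v>70),'amber':(h>8)&(h<20)&(s>150)}[kind]
    k=np.zeros(m.shape,bool);k[box[1]:box[3],box[0]:box[2]]=1
    m=(m&k).astype(np.uint8);n,l,st,c=cv2.connectedComponentsWithStats(m)
    for i in range(1,n):
        if st[i,4]>=12:
            q=P[l==i];q=q[~np.isnan(q[:,0])];w=np.median(q,0);e=np.linalg.svd(q[:,:2]-q[:,:2].mean(0),full_matrices=False)[2][0]
            print(kind,c[i].round(1),st[i,4],'med',w.round(4),'min',np.percentile(q,3,0).round(3),'max',np.percentile(q,97,0).round(3),'ang',np.degrees(np.arctan2(e[1],e[0])).round(1))
E
python3 - <<'E'
from m import *
a=np.load("scene0.npz");b=np.load("side0.npz")
print("scene");blobs(a["im"],a["P"],'blue',(180,200,255,260));blobs(a["im"],a["P"],'red',(280,190,400,290));blobs(a["im"],a["P"],'amber',(290,190,410,300))
print("side");blobs(b["im"],b["P"],'blue',(265,230,335,285));blobs(b["im"],b["P"],'red',(225,120,320,230));blobs(b["im"],b["P"],'amber',(225,115,320,200))
# steriliser/ basket top-height points
for n,d in(("scene",a),("side",b)):
    P=d["P"];z=P[...,2]
    for nm,bx,z0,z1 in(("basket",(185,205,255,260) if n=="scene" else (262,228,335,285),.012,.032),("white",(275,205,400,295) if n=="scene" else (225,155,315,230),.036,.056)):
        m=np.zeros(z.shape,bool);m[bx[1]:bx[3],bx[0]:bx[2]]=1;m&=(z>z0)&(z<z1)
        q=P[m][:,:2].astype(np.float32);r=cv2.minAreaRect(q*1000);print(n,nm,len(q),np.round(r[0],1),np.round(r[1],1),round(r[2],1))
c=[cv2.resize(a["im"][190:300,180:410],None,fx=3.4,fy=3.4,interpolation=2),cv2.resize(b["im"][115:285,220:340],None,fx=3.4,fy=3.4,interpolation=2)]
save(c[0],"c1.png")
E
```

```text
scene
blue [218.8 220.5] 64 med [ 0.588  -0.1951  0.0611] min [ 0.564 -0.204  0.057] max [ 0.613 -0.189  0.064] ang 6.3
red [355.9 207.7] 340 med [0.612  0.1753 0.2177] min [0.604 0.139 0.208] max [0.62  0.21  0.229] ang 94.5
red [299.  218.4] 17 med [0.5738 0.032  0.1123] min [0.57  0.027 0.105] max [0.579 0.038 0.116] ang 92.4
amber [352.  242.6] 4893 med [0.6587 0.1831 0.1391] min [0.602 0.089 0.066] max [0.71  0.266 0.225] ang 94.8
amber [293.2 200.8] 19 med [ 0.4124 -0.0153  0.0229] min [ 0.409 -0.022  0.015] max [ 0.415 -0.009  0.032] ang 91.8
side
blue [298.4 245.1] 59 med [ 0.5874 -0.1983  0.0601] min [ 0.562 -0.206  0.056] max [ 0.613 -0.19   0.065] ang -176.4
red [290.5 131.4] 125 med [0.7812 0.4731 0.0167] min [0.603 0.142 0.009] max [0.904 0.487 0.228] ang -126.2
red [270.9 189.3] 18 med [0.5676 0.0266 0.1104] min [0.56  0.021 0.104] max [0.574 0.033 0.115] ang -170.0
amber [280.5 153.9] 590 med [0.6335 0.0958 0.1761] min [0.58  0.078 0.065] max [0.698 0.255 0.229] ang -64.2
scene basket 789 [ 587.9 -197.1] [156.5 146.2] 4.7
scene white 1361 [612.3  86.6] [274.9 256.1] 23.6
side basket 676 [ 587.2 -199.1] [152.5 153.8] 4.7
side white 1217 [547.5 126.5] [307.1 288.3] 3.0
```

View pics/c1.png

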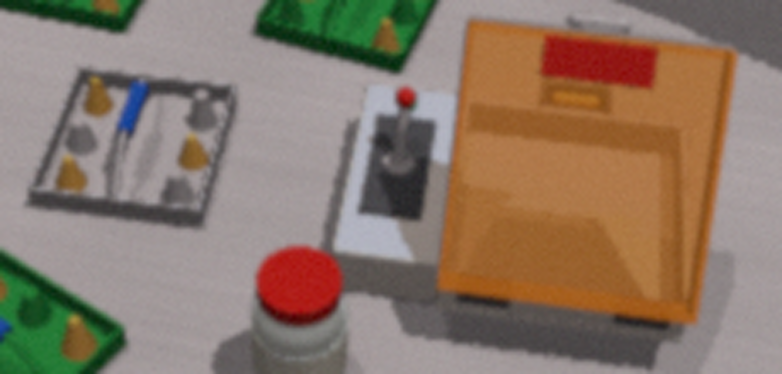

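The crop shows the steel basket with a blue grip and silver walls at scene (220,232). The other three baskets are green, so this is the one to take. Next: hand yaw, wrist camera side and the spin I need.

```bash
python3 - <<'E'
from h import *
s=arm.observe();W=Ro.from_rotvec(s["ee_rot"]).as_matrix();print(W.round(3));print(np.array(camera_info("wrist")["tool_from_camera"]).round(3),camera_info("wrist")["fovy"])
print("jaw yaw",np.degrees(np.arctan2(W[1,2],W[0,2])))
print(np.array([.570,-.198,.25])-s["position"])
E
```

```text
[[ 0.901 -0.001  0.434]
 [-0.434 -0.001  0.901]
 [ 0.    -1.    -0.001]]
[[ 0.     0.97   0.245 -0.066]
 [ 0.    -0.245  0.97  -0.159]
 [ 1.    -0.    -0.     0.   ]
 [ 0.     0.     0.     1.   ]] 62.53063753662758
jaw yaw 64.28519622536304
[ 0.29899835 -0.76066442  0.02397634]
```

Request:
{"fn": "carry_out", "kwargs": {"steps": [1, 0.5, -0.5, 0.2, 0.2, 1, 1, -1, 0.3, 0.4, 1, 1, -1, 0.3, 0.676, 1, 1, -1, 0.3, 0.676, 1, 1, -1, 0.3, 0.676]}}

```text
clock: 0.6
position: [0.3725, 0.4618, 0.2568]
ee_rot: [-1.57, -0.063, 0.063]
force: [-0.2, 1.1, -1.3]
width: 1.001
```

Request:
{"fn": "carry_out", "kwargs": {"steps": [1, 0, -0.5, 0, 0, 1, 0, -1, 0, 0, 1, 0, -1, 0, 0]}}

```text
clock: 0.9
position: [0.3709, 0.3573, 0.2561]
ee_rot: [-1.574, -0.058, 0.06]
force: [-0.4, 0.5, 0.0]
width: 1.0
```

Request:
{"fn": "carry_out", "kwargs": {"steps": [1, 0, -0.5, 0, 0, 1, 0, -1, 0, 0, 1, 0, -1, 0, 0]}}

```text
clock: 1.2
position: [0.3707, 0.2579, 0.2564]
ee_rot: [-1.573, -0.058, 0.06]
force: [0.2, 0.7, 0.1]
width: 1.0
```

Request:
{"fn": "carry_out", "kwargs": {"steps": [1, 0, -0.5, 0, 0, 1, 0, -1, 0, 0, 1, 0, -1, 0, 0]}}

```text
clock: 1.5
position: [0.3705, 0.1586, 0.2565]
ee_rot: [-1.572, -0.058, 0.06]
force: [-0.7, 0.5, 0.9]
width: 1.004
```

Request:
{"fn": "carry_out", "kwargs": {"steps": [1, 0.1, -0.5, 0, 0, 1, 0.3, -1, 0, 0, 1, 0.3, -1, 0, 0]}}

```text
clock: 1.8
position: [0.4025, 0.0595, 0.2569]
ee_rot: [-1.571, -0.06, 0.058]
force: [0.5, 0.5, -0.2]
width: 0.999
```

Request:
{"fn": "carry_out", "kwargs": {"steps": [1, 0.4, -0.5, 0, 0, 1, 0.7, -1, 0, 0, 1, 0.7, -1, 0, 0, 1, 0.7, -1, 0, 0]}}

```text
clock: 2.2
position: [0.4729, -0.0383, 0.2564]
ee_rot: [-1.571, -0.061, 0.061]
force: [-0.1, 0.6, -0.7]
width: 0.998
```

Request:
{"fn": "carry_out", "kwargs": {"steps": [1, 0.4, -0.5, 0, 0, 1, 0.7, -1, 0, 0, 1, 0.7, -1, 0, 0, 1, 0.7, -1, 0, 0]}}

```text
clock: 2.6
position: [0.5425, -0.1377, 0.256]
ee_rot: [-1.571, -0.062, 0.062]
force: [0.4, 0.5, 0.2]
width: 0.999
```

Request:
{"fn": "carry_out", "kwargs": {"steps": [1, 0.25, -0.5, 0, 0, 1, 0.25, -0.6, 0, 0, 1, 0.25, -0.6, 0, 0, 1, 0.25, -0.6, 0, 0]}}

```text
clock: 3.0
position: [0.5661, -0.1945, 0.2563]
ee_rot: [-1.568, -0.065, 0.066]
force: [-0.2, -0.0, -0.6]
width: 1.0
```

```bash
python3 - <<'E'
from m import *
im,d,P,o,r=grab("wrist");save(im,"w1.png");print(arm.observe()["position"])
blobs(im,P,'blue',(0,0,560,420))
z=P[...,2]
m=(z>.016)&(z<.034)&(abs(P[...,0]-.588)<.1)&(abs(P[...,1]+.197)<.1)
print(cv2.minAreaRect((P[m][:,:2]*1000).astype(np.float32)))
E
```

```text
[ 0.56618304 -0.19418421  0.25649863]
blue [273.9 201.8] 565 med [ 0.5857 -0.1964  0.0608] min [ 0.562 -0.203  0.059] max [ 0.613 -0.19   0.062] ang 4.9
((588.2403564453125, -196.87625122070312), (149.92633056640625, 145.3656005859375), 4.837625503540039)
```

View pics/w1.png

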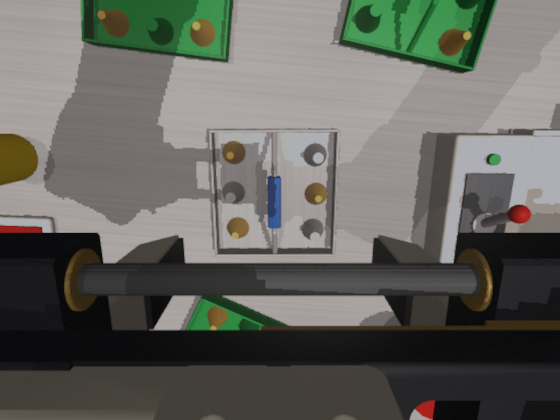

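The wrist view shows the steel basket under the hand, with its grip at (274,202). The depth fit puts the basket centre at (0.588, -0.197), yaw 4.8°. I'll descend onto the robot-side part of the grip, so the hand's body stays in front of the half-open cover when I place it.

Request:
{"fn": "carry_out", "kwargs": {"steps": [1, 0.02, -0.045, -0.5, 0, 1, 0.02, -0.045, -1, 0, 1, 0.02, -0.045, -1, 0]}}

```text
clock: 3.35
position: [0.5643, -0.1974, 0.1513]
ee_rot: [-1.565, -0.058, 0.074]
force: [-0.6, 1.4, 0.6]
width: 1.001
```

Request:
{"fn": "carry_out", "kwargs": {"steps": [1, 0, 0, -0.4, 0, 1, 0, 0, -0.8, 0, 1, 0, 0, -0.8, 0, 1, 0, 0, -0.8, 0]}}

```text
clock: 3.75
position: [0.5691, -0.2008, 0.0788]
ee_rot: [-1.57, -0.066, 0.064]
force: [0.7, -0.3, 0.2]
width: 1.0
```

```bash
python3 - <<'E'
from m import *
print(arm.observe()["position"])
im,d,P,o,r=grab("wrist");blobs(im,P,'blue',(0,0,560,420))
a=np.load("scene0.npz");P=a["P"]
for n,(u,v) in dict(jar=(267,272),bowl=(452,245),spr=(122,184)).items(): print(n,P[v,u].round(3))
E
```

```text
[ 0.56905834 -0.20075637  0.07880434]
blue [282.3 244. ] 941 med [ 0.5687 -0.1981  0.0606] min [ 0.56  -0.204  0.057] max [ 0.58  -0.192  0.062] ang 6.4
blue [282. 306.] 526 med [ 0.6069 -0.1952  0.0607] min [ 0.545 -0.201  0.06 ] max [ 0.614 -0.189  0.161] ang 5.7
jar [ 0.776 -0.004  0.115]
bowl [0.493 0.457 0.032]
spr [ 0.566 -0.496  0.116]
```

Request:
{"fn": "carry_out", "kwargs": {"steps": [1, 0, 0.02, -0.3, 0, 1, 0, 0.02, -0.4, 0, 1, 0, 0.02, -0.4, 0, 0.4, 0, 0.02, -0.4, 0, 0.3, 0, 0.02, -0.4, 0, 0, 0, 0.02, -0.4, 0, 0, 0, 0.02, -0.4, 0, 0, 0, 0.02, -0.4, 0, 0, 0, 0.02, -0.4, 0, 0, 0, 0.02, -0.4, 0, 0, 0, 0.02, -0.4, 0], "grip_force": 40}}

```text
clock: 4.9
position: [0.5682, -0.1994, 0.0367]
ee_rot: [-1.57, -0.064, 0.064]
force: [-0.4, -0.3, 0.2]
width: 0.352
```

Request:
{"fn": "carry_out", "kwargs": {"steps": [0, 0, 0, 0.05, 0, 0, 0, 0, 0.1, 0, 0, 0, 0, 0.2, 0, 0, 0, 0, 0.2, 0, 0, 0, 0, 0.2, 0]}}

```text
clock: 5.4
position: [0.5682, -0.1993, 0.0569]
ee_rot: [-1.57, -0.065, 0.064]
force: [-0.1, -0.2, -3.5]
width: 0.148
```

```bash
python3 - <<'E'
from m import *
s=arm.observe();print(s["position"],s["ee_rot"],s["width"],s["force"],s["ft_torque"])
for n,b in(("scene",(185,195,260,260)),("side",(262,220,335,285))):
    im,d,P,o,r=grab(n);blobs(im,P,'blue',b)
    save(cv2.resize(im[b[1]-30:b[3]+20,b[0]-30:b[2]+30],None,fx=4,fy=4),n+"2.png")
E
```

```text
[ 0.56815887 -0.1993493   0.05692693] [-1.56981781 -0.06462538  0.06434355] 0.1475569272283452 [-0.09247844 -0.21233071 -3.4565774 ] [0.00607165 0.13404875 0.01670801]
blue [217.7 219.9] 56 med [ 0.5953 -0.1962  0.0685] min [ 0.568 -0.203  0.065] max [ 0.615 -0.189  0.072] ang 8.9
```

View pics/side2.png

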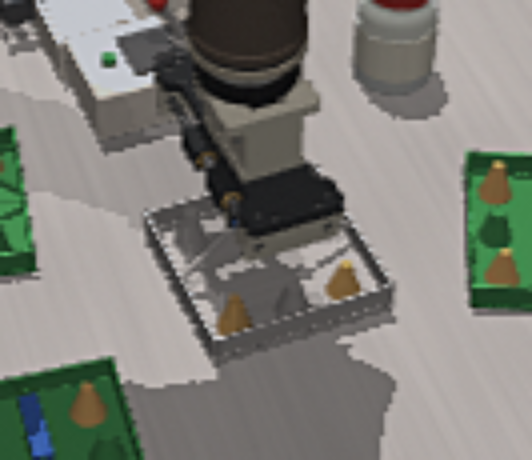

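Width 0.148 (13.6 mm) and -3.5 N mean the basket is held. But the fingers were still closing when the lift began, so the grip sits low on the pads. I'll set the basket down and grip it again.

Request:
{"fn": "carry_out", "kwargs": {"steps": [0, 0, 0, -0.05, 0, 0, 0, 0, -0.08, 0, 0, 0, 0, -0.1, 0, 0.4, 0, 0, -0.1, 0, 0.4, 0, 0, -0.1, 0, 0.4, 0, 0, -0.1, 0, 0.4, 0, 0, -0.2, 0, 0.4, 0, 0, -0.2, 0], "grip_force": 40}}

```text
clock: 6.3
position: [0.5673, -0.1991, 0.0351]
ee_rot: [-1.569, -0.063, 0.066]
force: [-0.4, 0.1, -0.3]
width: 0.397
```

Request:
{"fn": "carry_out", "kwargs": {"steps": [0, 0, 0, 0, 0, 0, 0, 0, 0, 0, 0, 0, 0, 0, 0, 0, 0, 0, 0, 0, 0, 0, 0, 0, 0, 0, 0, 0, 0, 0, 0, 0, 0, 0, 0, 0, 0, 0, 0, 0, 0, 0, 0, 0, 0, 0, 0, 0, 0, 0]}}

```text
clock: 7.3
position: [0.5683, -0.1994, 0.0369]
ee_rot: [-1.57, -0.065, 0.064]
force: [0.6, -0.5, 1.5]
width: 0.141
```

Request:
{"fn": "carry_out", "kwargs": {"steps": [0, 0, 0, 0.05, 0, 0, 0, 0, 0.1, 0, 0, 0, 0, 0.2, 0, 0, 0, 0, 0.2, 0, 0, 0, 0, 0.2, 0]}}

```text
clock: 7.8
position: [0.5685, -0.1994, 0.0572]
ee_rot: [-1.57, -0.065, 0.064]
force: [-0.5, -0.1, -4.5]
width: 0.147
```

```bash
python3 - <<'E'
from m import *
s=arm.observe();print(s["position"],s["width"],s["force"],s["ft_torque"])
im,d,P,o,r=grab("scene");blobs(im,P,'blue',(185,195,260,260))
for n,bx in(("scene",(180,195,260,265)),("side",(255,220,340,290))):
    im,d,P,o,r=grab(n);q=P[bx[1]:bx[3],bx[0]:bx[2]].reshape(-1,3);q=q[(q[:,2]>.033)&(q[:,2]<.047)&(abs(q[:,0]-.588)<.09)&(abs(q[:,1]+.197)<.09)]
    print(n,len(q),cv2.minAreaRect((q[:,:2]*1000).astype(np.float32)))
    A=np.c_[q[:,:2]-[.588,-.197],np.ones(len(q))];print("plane",np.linalg.lstsq(A,q[:,2],rcond=None)[0].round(3))
E
```

```text
[ 0.56847281 -0.19942382  0.05719289] 0.14662242780068543 [-0.53298083 -0.07447138 -4.53415954] [ 0.0347387   0.06997267 -0.01370319]
blue [217.3 216.5] 61 med [ 0.5965 -0.1962  0.0822] min [ 0.566 -0.202  0.078] max [ 0.616 -0.19   0.086] ang 7.1
scene 596 ((588.2236328125, -197.87564086914062), (156.17332458496094, 146.84652709960938), 4.368677139282227)
plane [0.006 0.003 0.04 ]
side 433 ((586.2138671875, -198.97512817382812), (153.59359741210938, 151.32513427734375), 4.731564044952393)
plane [0.003 0.009 0.04 ]
```

The basket is level and held, with its centre 20 mm ahead of the hand. I'll raise it, carry it around the front of the toggle and check the steriliser pose.

Request:
{"fn": "carry_out", "kwargs": {"steps": [0, 0, 0, 0.3, 0, 0, 0, 0, 0.6, 0, 0, -0.3, 0, 0.9, 0, 0, -0.6, 0, 1, 0, 0, -0.9, 0, 1, 0, 0, -1, 0, 1, 0, 0, -1, 0, 1, 0]}}

```text
clock: 8.65
position: [0.4667, -0.1994, 0.1567]
ee_rot: [-1.569, -0.063, 0.064]
force: [0.3, 0.4, -3.8]
width: 0.15
```

Request:
{"fn": "carry_out", "kwargs": {"steps": [0, -0.2, 0.3, 0, 0, 0, -0.4, 0.6, 0, 0, 0, -0.5, 0.9, 0, 0, 0, -0.5, 1, 0, 0, 0, -0.5, 1, 0, 0]}}

```text
clock: 9.15
position: [0.4197, -0.0977, 0.1569]
ee_rot: [-1.569, -0.068, 0.066]
force: [0.8, -0.4, -4.6]
width: 0.143
```

Request:
{"fn": "carry_out", "kwargs": {"steps": [0, 0, 0.3, 0, 0, 0, 0, 0.6, 0, 0, 0, 0, 0.9, 0, 0, 0, 0, 1, 0, 0]}}

```text
clock: 9.55
position: [0.4198, 0.0026, 0.1568]
ee_rot: [-1.569, -0.067, 0.065]
force: [0.7, 0.3, -4.9]
width: 0.147
```

Request:
{"fn": "carry_out", "kwargs": {"steps": [0, 0, 0.3, 0, 0, 0, 0, 0.6, 0, 0, 0, 0, 0.9, 0, 0, 0, 0, 1, 0, 0]}}

```text
clock: 9.95
position: [0.4199, 0.103, 0.1569]
ee_rot: [-1.569, -0.067, 0.065]
force: [-0.2, -0.5, -4.2]
width: 0.147
```

Request:
{"fn": "carry_out", "kwargs": {"steps": [0, 0, 0.3, 0, 0, 0, 0, 0.5, 0, 0, 0, 0, 0.6, 0, 0, 0, 0, 0.6, 0, 0, 0, 0, 0.6, 0, 0]}}

```text
clock: 10.45
position: [0.4186, 0.1591, 0.1566]
ee_rot: [-1.571, -0.063, 0.064]
force: [-0.2, -0.3, -4.1]
width: 0.15
```

```bash
python3 - <<'E'
from m import *
s=arm.observe();print(s["position"],s["width"],s["force"])
a=np.load("scene0.npz");b=np.load("side0.npz")
yaw=np.radians(4.6);c=np.array([.5784,.1727,.006]);R=np.array([[np.cos(yaw),np.sin(yaw),0],[-np.sin(yaw),np.cos(yaw),0],[0,0,1]])
for n,d in(("scene",a),("side",b)):
    Q=((d["P"]-c)@R.T)*1000
    Q=Q.reshape(-1,3)
    m=(abs(Q[:,0])<150)&(Q[:,1]<-80)&(Q[:,1]>-200)&(abs(Q[:,2]-46)<5)
    q=Q[m];print(n,"console top",m.sum(),np.percentile(q,[1,50,99],0).round(1).tolist(),cv2.minAreaRect(q[:,:2].astype(np.float32)))
    for lo in (-90,-60,-30,0,30,60,90): # rear outer wall / console side
        k=(abs(Q[:,1]-lo)<10)&(Q[:,0]>85)&(Q[:,0]<125)&(Q[:,2]>4)&(Q[:,2]<28)
        k2=(abs(Q[:,0]-lo)<10)&(Q[:,1]<-165)&(Q[:,1]>-200)&(Q[:,2]>4)&(Q[:,2]<34)
        print(lo,k.sum(),np.median(Q[k,0]).round(1) if k.any() else 0,'|',k2.sum(),np.median(Q[k2,1]).round(1) if k2.any() else 0)
im,d,P,o,r=grab("side");save(cv2.resize(im[95:275,150:350],None,fx=3.3,fy=3.3),"s3.png")
E
```

```text
[0.41859326 0.15913524 0.15655982] 0.15033253848793113 [-0.18084614 -0.28199855 -4.06062928]
scene console top 1306 [[-87.1, -179.7, 41.5], [26.2, -136.7, 46.4], [99.0, -100.6, 50.8]] ((8.520652770996094, -140.83270263671875), (197.13278198242188, 81.66789245605469), 0.9422469139099121)
-90 30 103.7 | 0 0
-60 20 105.2 | 0 0
-30 29 104.0 | 0 0
0 31 103.8 | 0 0
30 28 104.3 | 0 0
60 21 113.3 | 0 0
90 18 104.9 | 19 -169.8
side console top 806 [[-91.1, -184.3, 41.2], [-0.9, -144.7, 45.7], [109.1, -96.6, 50.8]] ((25.86872100830078, -147.13369750976562), (238.39105224609375, 105.88351440429688), 0.21629118919372559)
-90 0 0 | 31 -178.5
-60 11 97.2 | 37 -180.0
-30 11 97.9 | 38 -181.2
0 8 97.3 | 38 -181.2
30 7 95.8 | 35 -180.7
60 4 97.1 | 38 -180.0
90 11 90.4 | 29 -180.4
```

View pics/s3.png

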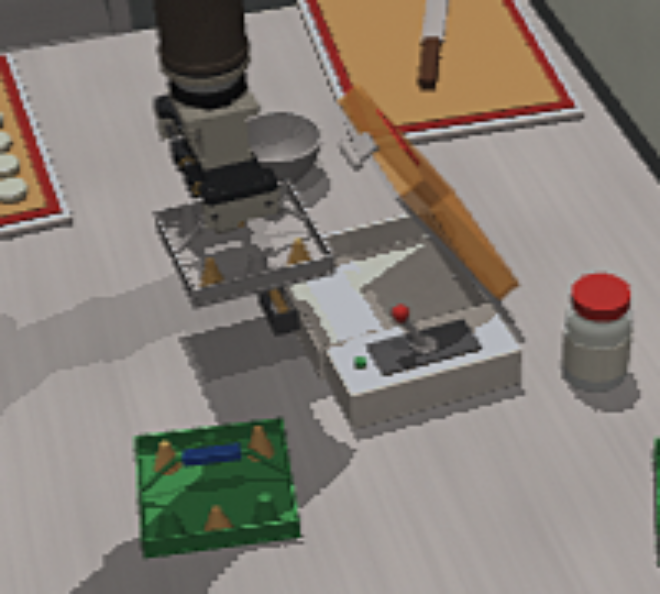

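The side view shows the basket level in front of the tray. The cover's pale hook plate sticks out near crop (357,148), on the hand's path. I'll measure it.

```bash
python3 - <<'E'
from m import *
yaw=np.radians(4.7);c=np.array([.5784,.1727,.006]);R=np.array([[np.cos(yaw),np.sin(yaw),0],[-np.sin(yaw),np.cos(yaw),0],[0,0,1]])
for n in("scene","side"):
    d=np.load(n+"0.npz");Q=((d["P"]-c)@R.T)*1000;im=d["im"].astype(int);sat=im.max(-1)-im.min(-1)
    m=(abs(Q[...,1])<60)&(Q[...,2]>120)&(Q[...,2]<260)&(Q[...,0]>-80)&(Q[...,0]<60)
    g=m&(sat<40);am=m&(sat>80)
    v,u=np.where(g);print(n,g.sum(),'hook',np.percentile(Q[g],[2,25,50,75,98],0).round(0).tolist() if g.any() else'',u.min() if g.any() else 0,u.max() if g.any() else 0,v.min() if g.any() else 0,v.max() if g.any() else 0)
    print('amber',np.percentile(Q[am],[0,1,50,99,100],0).round(0).tolist())
    if n=="side":
        for p in Q[g][::3].round(0).tolist(): print(p,end=' ')
E
```

```text
scene 140 hook [[-22.0, -53.0, 202.0], [-16.0, -17.0, 207.0], [-6.0, -1.0, 209.0], [-1.0, 14.0, 211.0], [6.0, 54.0, 218.0]] 332 380 193 202
amber [[9.0, -60.0, 162.0], [13.0, -59.0, 166.0], [41.0, 0.0, 197.0], [60.0, 59.0, 225.0], [60.0, 60.0, 226.0]]
side 114 hook [[-26.0, -54.0, 201.0], [-18.0, -17.0, 205.0], [-8.0, -6.0, 208.0], [-4.0, 9.0, 212.0], [4.0, 56.0, 218.0]] 253 266 130 149
amber [[-2.0, -60.0, 183.0], [-0.0, -58.0, 200.0], [15.0, -5.0, 216.0], [40.0, 58.0, 227.0], [50.0, 60.0, 229.0]]
[-5.0, 58.0, 209.0] [-1.0, 58.0, 204.0] [-1.0, 48.0, 206.0] [0.0, 42.0, 206.0] [-6.0, 34.0, 204.0] [1.0, 12.0, 216.0] [-4.0, 22.0, 207.0] [2.0, 6.0, 215.0] [-9.0, 5.0, 214.0] [1.0, 3.0, 213.0] [-21.0, 13.0, 208.0] [-12.0, 7.0, 210.0] [-4.0, -0.0, 212.0] [4.0, -7.0, 214.0] [-20.0, 5.0, 209.0] [-9.0, 6.0, 206.0] [-3.0, -7.0, 212.0] [6.0, -11.0, 212.0] [-22.0, 0.0, 209.0] [-12.0, -0.0, 206.0] [-6.0, -16.0, 214.0] [4.0, -17.0, 213.0] [-21.0, -8.0, 209.0] [-14.0, -16.0, 213.0] [-2.0, -13.0, 208.0] [-24.0, -14.0, 210.0] [-13.0, -13.0, 206.0] [-5.0, -20.0, 209.0] [-22.0, -20.0, 209.0] [-10.0, -14.0, 202.0] [-24.0, -14.0, 202.0] [-14.0, -17.0, 201.0] [-1.0, -31.0, 207.0] [-20.0, -24.0, 203.0] [-6.0, -44.0, 212.0] [-9.0, -41.0, 207.0] [-7.0, -46.0, 205.0] [-4.0, -47.0, 201.0]
```

```bash
python3 - <<'E'
from m import *
s=arm.observe();W=Ro.from_rotvec(s["ee_rot"]).as_matrix();p=np.array(s["position"])
A=[]
for n in("scene","side"):
    im,d,P,o,r=grab(n);A.append((((P-p)@W)*1000).reshape(-1,3))  # tool coords: x fwd, -y up, z jaw
for z in range(-20,400,15):
    out=[]
    for Q in A:
        h=-Q[:,1];k=(h>z)&(h<z+15)&(abs(Q[:,0])<150)&(abs(Q[:,2])<110)
        out.append((k.sum(),np.percentile(Q[k,0],[2,98]).round(0).tolist(),np.percentile(Q[k,2],[2,98]).round(0).tolist()) if k.sum()>3 else None)
    print(z,out)
E
```

```text
-20 [(np.int64(326), [-56.0, 73.0], [-72.0, 71.0]), (np.int64(307), [-57.0, 92.0], [-77.0, 71.0])]
-5 [(np.int64(96), [-30.0, 73.0], [-53.0, 53.0]), (np.int64(59), [-40.0, 72.0], [-59.0, 51.0])]
10 [(np.int64(111), [-9.0, 63.0], [-22.0, 21.0]), (np.int64(15), [-27.0, 44.0], [-24.0, -6.0])]
25 [(np.int64(84), [2.0, 48.0], [-25.0, 22.0]), None]
40 [(np.int64(71), [-5.0, 147.0], [-24.0, 24.0]), (np.int64(20), [134.0, 149.0], [-23.0, 20.0])]
55 [(np.int64(59), [-2.0, 149.0], [-22.0, 82.0]), (np.int64(44), [-36.0, 149.0], [-88.0, 84.0])]
70 [(np.int64(228), [-26.0, 39.0], [-84.0, 83.0]), (np.int64(138), [-38.0, 32.0], [-93.0, 81.0])]
85 [(np.int64(278), [-22.0, 39.0], [-87.0, 86.0]), (np.int64(145), [-38.0, 35.0], [-96.0, 82.0])]
100 [(np.int64(791), [-33.0, 37.0], [-93.0, 92.0]), (np.int64(312), [-37.0, 32.0], [-98.0, 87.0])]
115 [(np.int64(151), [14.0, 27.0], [-49.0, 15.0]), (np.int64(80), [-27.0, 20.0], [-56.0, 4.0])]
130 [(np.int64(130), [9.0, 25.0], [-50.0, 15.0]), (np.int64(64), [-26.0, 20.0], [-57.0, -17.0])]
145 [(np.int64(61), [-15.0, 38.0], [-50.0, 15.0]), (np.int64(74), [-37.0,
[... 891 characters left out ...]
0, -4.0])]
295 [(np.int64(217), [8.0, 42.0], [-39.0, 37.0]), (np.int64(124), [-41.0, 32.0], [-43.0, -6.0])]
310 [(np.int64(195), [15.0, 45.0], [-38.0, 37.0]), (np.int64(100), [-44.0, 29.0], [-47.0, -6.0])]
325 [(np.int64(280), [7.0, 47.0], [-49.0, 49.0]), (np.int64(130), [-43.0, 42.0], [-55.0, 17.0])]
340 [(np.int64(259), [-2.0, 57.0], [-56.0, 56.0]), (np.int64(128), [-51.0, 53.0], [-60.0, 16.0])]
355 [(np.int64(354), [-23.0, 61.0], [-60.0, 58.0]), (np.int64(158), [-44.0, 57.0], [-65.0, -29.0])]
370 [(np.int64(427), [-40.0, 62.0], [-64.0, 58.0]), (np.int64(201), [-68.0, 58.0], [-68.0, -28.0])]
385 [(np.int64(499), [-45.0, 58.0], [-66.0, 57.0]), (np.int64(225), [-81.0, 53.0], [-71.0, -31.0])]
```

The hand's wrist cylinder (radius about 38–42 mm) would foul the cover's hook plate with the current grip. I'll set the basket down in the free spot at (0.39, 0.31), push the cover to its open stop, and regrip nearer the handle's front end.

Request:
{"fn": "carry_out", "kwargs": {"steps": [0, -0.2, 0.3, 0, 0, 0, -0.4, 0.6, 0, 0, 0, -0.5, 0.9, 0, 0, 0, -0.5, 1, 0, 0, 0, -0.5, 1, 0, 0]}}

```text
clock: 11.1
position: [0.3684, 0.2617, 0.1569]
ee_rot: [-1.569, -0.067, 0.066]
force: [0.0, -0.2, -3.4]
width: 0.148
```

Request:
{"fn": "carry_out", "kwargs": {"steps": [0, 0, 0.3, 0, 0, 0, 0, 0.5, -0.3, 0, 0, 0, 0.5, -0.6, 0, 0, 0, 0.5, -0.8, 0, 0, 0, 0.5, -0.9, 0, 0, 0, 0.5, -0.9, 0]}}

```text
clock: 11.7
position: [0.3684, 0.3087, 0.0658]
ee_rot: [-1.572, -0.062, 0.064]
force: [0.5, -0.3, -4.4]
width: 0.144
```

Request:
{"fn": "carry_out", "kwargs": {"steps": [0, 0, 0, -0.15, 0, 0, 0, 0, -0.27, 0, 0, 0, 0, -0.29, 0, 0, 0, 0, -0.29, 0, 0, 0, 0, -0.29, 0]}}

```text
clock: 12.2
position: [0.3686, 0.3108, 0.0383]
ee_rot: [-1.569, -0.065, 0.064]
force: [0.1, 0.4, -4.0]
width: 0.148
```

Request:
{"fn": "carry_out", "kwargs": {"steps": [0, 0, 0, -0.02, 0, 0, 0, 0, -0.02, 0, 0.3, 0, 0, -0.02, 0, 0.4, 0, 0, -0.02, 0, 0.4, 0, 0, -0.02, 0, 0.4, 0, 0, -0.02, 0, 0.4, 0, 0, 0.3, 0, 0.4, 0, 0, 0.7, 0, 0.4, 0, 0, 1, 0, 0.4, 0, 0, 1, 0]}}

```text
clock: 13.2
position: [0.3701, 0.3124, 0.1414]
ee_rot: [-1.565, -0.068, 0.061]
force: [0.3, -0.1, 0.3]
width: 0.399
```

Request:
{"fn": "carry_out", "kwargs": {"steps": [0.3, 0, 0, 0.5, 0, 0.3, 0, 0, 0.7, 0, 0.3, 0, 0, 0.7, 0]}}

```text
clock: 13.5
position: [0.3694, 0.3118, 0.21]
ee_rot: [-1.566, -0.067, 0.062]
force: [-0.4, 0.6, 0.0]
width: 0.305
```

```bash
python3 - <<'E'
from m import *
s=arm.observe();p=s["position"];print(p,s["width"],s["force"])
im,d,P,o,r=grab("wrist");save(im,"w4.png");blobs(im,P,'blue',(0,0,560,420))
z=P[...,2];m=(z>.016)&(z<.034)&(abs(P[...,0]-.39)<.1)&(abs(P[...,1]-.312)<.1)
R=cv2.minAreaRect((P[m][:,:2]*1000).astype(np.float32));print(R)
yaw=np.radians(4.8);c=np.array([*np.array(R[0])/1000,0]);M=np.array([[np.cos(yaw),np.sin(yaw),0],[-np.sin(yaw),np.cos(yaw),0],[0,0,1]])
Q=((P-c)@M.T)*1000
for x in range(-76,77,6):
    k=(abs(Q[...,0]-x)<3)&(abs(Q[...,1])<12)&(Q[...,2]>15)&(Q[...,2]<70)
    if k.sum()>2: print(x,k.sum(),'z',np.percentile(Q[k,2],[10,50,90]).round(0),'y',np.percentile(Q[k,1],[5,95]).round(1))
E
```

```text
[0.36937921 0.31176377 0.2099666 ] 0.3053981787837481 [-0.41687976  0.58262988  0.04212907]
blue [276.6 210.2] 769 med [0.3862 0.3128 0.0607] min [0.362 0.306 0.059] max [0.412 0.32  0.062] ang 5.1
((383.3387756347656, 311.9745178222656), (139.3390655517578, 145.3616485595703), 4.7148332595825195)
-70 74 z [24. 25. 26.] y [-10.6  10.8]
-64 45 z [23. 25. 28.] y [-2.8  3.1]
-58 43 z [28. 30. 33.] y [-2.8  3. ]
-52 48 z [33. 36. 38.] y [-2.8  3. ]
-46 52 z [39. 42. 44.] y [-2.7  2.9]
-40 51 z [44. 48. 50.] y [-2.7  2.9]
-34 49 z [51. 53. 56.] y [-2.7  2.9]
-28 47 z [56. 57. 58.] y [-2.7  2.8]
-22 97 z [56. 60. 61.] y [-5.6  6.4]
-16 93 z [60. 61. 62.] y [-6.3  6.4]
-10 100 z [60. 61. 62.] y [-6.3  6.4]
-4 93 z [60. 61. 62.] y [-6.4  6.4]
2 95 z [60. 61. 62.] y [-6.5  6.4]
8 94 z [60. 61. 62.] y [-6.5  6.4]
14 93 z [60. 61. 62.] y [-6.6  6.5]
20 89 z [59. 61. 61.] y [-6.2  6.5]
26 93 z [60. 61. 62.] y [-6.7  6.5]
32 54 z [57. 60. 62.] y [-5.8  5.9]
38 32 z [57. 58. 58.] y [-2.1  2.7]
44 22 z [51. 53. 56.] y [-2.1  2.8]
50 22 z [46. 47. 50.] y [-2.2  2.8]
56 18 z [40. 42. 44.] y [-2.3  2.8]
62 19 z [34. 36. 39.] y [-2.3  2.9]
68 13 z [28. 31. 33.] y [-2.4  2.9]
```

View pics/w4.png

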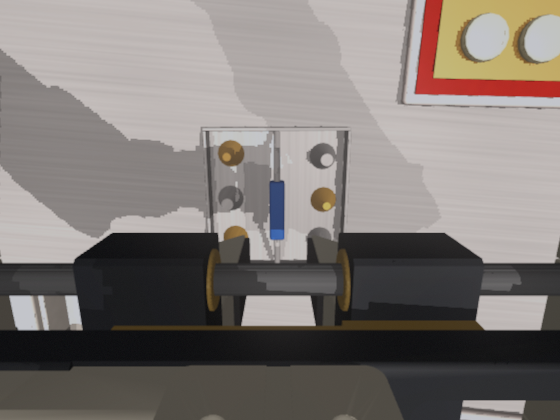

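Basket is at (0.388, 0.312). The wrist view shows its bail wire running from the grip at (277,210) to (277,130). Next I push the cover to its stop with shut fingers, to the left of the hook.

Request:
{"fn": "carry_out", "kwargs": {"steps": [0, 0.4, -0.3, -0.1, 0, 0, 0.8, -0.6, -0.25, 0, 0, 1, -0.87, -0.25, 0, 0, 1, -0.87, -0.25, 0, 0, 1, -0.87, -0.25, 0], "grip_force": 20}}

```text
clock: 14.05
position: [0.4677, 0.2225, 0.181]
ee_rot: [-1.571, -0.061, 0.065]
force: [-0.9, 1.4, -0.6]
width: 0.005
```

Request:
{"fn": "carry_out", "kwargs": {"steps": [0, 0.3, 0, 0, 0, 0, 0.6, 0, 0, 0, 0, 0.7, 0, 0, 0, 0, 0.75, 0, 0, 0, 0, 0.75, 0, 0, 0]}}

```text
clock: 14.55
position: [0.5423, 0.2243, 0.182]
ee_rot: [-1.57, -0.064, 0.066]
force: [0.3, -0.7, 0.0]
width: 0.004
```

Request:
{"fn": "carry_out", "kwargs": {"steps": [0, 0.04, 0, 0, 0, 0, 0.08, 0, 0, 0, 0, 0.12, 0, 0, 0, 0, 0.16, 0, 0, 0, 0, 0.16, 0, 0, 0]}}

```text
clock: 15.05
position: [0.5593, 0.2237, 0.1827]
ee_rot: [-1.57, -0.064, 0.065]
force: [-0.4, 1.2, 0.3]
width: 0.005
```

Request:
{"fn": "carry_out", "kwargs": {"steps": [0, 0.03, 0, 0, 0, 0, 0.05, 0, 0, 0, 0, 0.05, 0, 0, 0]}}

```text
clock: 15.35
position: [0.5642, 0.2237, 0.1828]
ee_rot: [-1.57, -0.064, 0.065]
force: [-3.6, 0.1, 2.0]
width: -0.002
```

```bash
cat > lid.py <<'E'
from m import *
yaw=np.radians(4.7);c=np.array([.5784,.1727,.006]);R=np.array([[np.cos(yaw),np.sin(yaw),0],[-np.sin(yaw),np.cos(yaw),0],[0,0,1]])
def st(p): return (R@(np.array(p)-c))*1000
def hook():
    for n in("scene","side"):
        im,d,P,o,r=grab(n);Q=((P-c)@R.T)*1000;i=im.astype(int);sat=i.max(-1)-i.min(-1)
        hsv=cv2.cvtColor(im,cv2.COLOR_RGB2HSV).astype(int);red=((hsv[...,0]<5)|(hsv[...,0]>172))&(hsv[...,1]>150)&(hsv[...,2]>70)
        k=red&(abs(Q[...,1])<50)&(Q[...,2]>60)&(Q[...,0]>-130)&(Q[...,0]<100)
        print(n,'pad',k.sum(),np.median(Q[k],0).round(1) if k.any() else'')
        g=(abs(Q[...,1])<25)&(Q[...,2]>190)&(Q[...,2]<230)&(Q[...,0]>-40)&(Q[...,0]<20)&(sat<40)
        print('hook',g.sum(),np.percentile(Q[g],[3,50,97],0).round(0).tolist() if g.any() else'')
E
python3 - <<'E'
from lid import *
s=arm.observe();print(s["position"],s["force"],st(s["position"]));hook()
E
```

```text
[0.5642109  0.22371945 0.18277428] [-3.56281555  0.12709966  2.01437899] [ -9.96092458  52.01052889 176.77428431]
scene pad 346 [ 40.3  -0.4 214.3]
hook 107 [[-15.0, -23.0, 208.0], [-7.0, -1.0, 213.0], [12.0, 21.0, 221.0]]
side pad 9 [ 36.6 -29.5 218.5]
hook 64 [[-20.0, -22.0, 205.0], [-6.0, -9.0, 211.0], [7.0, 12.0, 221.0]]
```

Request:
{"fn": "carry_out", "kwargs": {"steps": [0, 0.03, 0, 0, 0, 0, 0.05, 0, 0, 0, 0, 0.05, 0, 0, 0]}}

```text
clock: 15.75
position: [0.5697, 0.2236, 0.1828]
ee_rot: [-1.57, -0.065, 0.064]
force: [-1.6, 0.3, 1.9]
width: 0.002
```

Request:
{"fn": "carry_out", "kwargs": {"steps": [0, 0.02, 0, 0, 0, 0, 0.03, 0, 0, 0, 0, 0.03, 0, 0, 0]}}

```text
clock: 16.05
position: [0.5724, 0.2236, 0.1827]
ee_rot: [-1.57, -0.065, 0.064]
force: [-2.7, -0.6, 1.5]
width: 0.006
```

Request:
{"fn": "carry_out", "kwargs": {"steps": [0, 0.02, 0, 0, 0, 0, 0.03, 0, 0, 0, 0, 0.03, 0, 0, 0]}}

```text
clock: 16.35
position: [0.5744, 0.2236, 0.1826]
ee_rot: [-1.57, -0.063, 0.066]
force: [-7.7, -0.8, 4.2]
width: 0.01
```

```bash
python3 - <<'E'
from lid import *
s=arm.observe();print(s["position"],s["force"],st(s["position"]));hook()
E
```

```text
[0.57437966 0.22362086 0.18264973] [-7.65333173 -0.81603497  4.21754964] [1.65553567e-01 5.10790521e+01 1.76649734e+02]
scene pad 350 [ 5.050e+01 -2.000e-01  2.179e+02]
hook 104 [[-7.0, -23.0, 212.0], [1.0, -2.0, 219.0], [19.0, 21.0, 225.0]]
side pad 1 [ 38.7 -30.5 235.9]
hook 46 [[-10.0, -24.0, 210.0], [4.0, -16.0, 218.0], [18.0, 3.0, 224.0]]
```

The cover is at its stop (force rising, hook tip now at steril x ≈ -9 mm). I'll go back to the basket and grip the bail 40 mm to the front of its centre.

Request:
{"fn": "carry_out", "kwargs": {"steps": [0, -0.4, 0, 0, 0, 0.3, -0.8, 0, 0, 0, 0.3, -1, 0.3, 0, 0, 0.3, -1, 0.3, 0, 0]}}

```text
clock: 16.85
position: [0.4727, 0.2577, 0.183]
ee_rot: [-1.567, -0.069, 0.069]
force: [0.4, -0.4, -0.9]
width: 0.217
```

Request:
{"fn": "carry_out", "kwargs": {"steps": [0.3, -0.5, 0.3, 0, 0, 0.3, -1, 0.55, 0, 0, 0.3, -1, 0.55, 0, 0, 0.3, -1, 0.55, 0, 0]}}

```text
clock: 17.25
position: [0.374, 0.3103, 0.1829]
ee_rot: [-1.569, -0.068, 0.067]
force: [0.4, 0.5, -0.5]
width: 0.298
```

Request:
{"fn": "carry_out", "kwargs": {"steps": [0.3, -0.26, 0, -0.3, 0, 0.3, -0.26, 0, -0.7, 0, 0.3, -0.26, 0, -0.9, 0, 0.3, -0.26, 0, -0.9, 0]}}

```text
clock: 17.65
position: [0.3498, 0.3067, 0.0906]
ee_rot: [-1.573, -0.062, 0.065]
force: [0.4, -0.3, 0.4]
width: 0.301
```

```bash
python3 - <<'E'
from m import *
s=arm.observe();print(s["position"],s["width"])
im,d,P,o,r=grab("wrist");z=P[...,2]
for x in (.33,.338,.346,.354):
    k=(abs(P[...,0]-x)<.003)&(abs(P[...,1]-.309)<.02)&(z>.03)&(z<.075);
    print(x,k.sum(),np.percentile(P[k],[5,50,95],0).round(4)[:,1:].tolist() if k.any() else '')
E
```

```text
[0.34982771 0.30670641 0.09061127] 0.3014454848720594
0.33 103 [[0.3053, 0.0319], [0.3078, 0.035], [0.3104, 0.0382]]
0.338 105 [[0.3059, 0.0395], [0.3085, 0.0428], [0.3109, 0.0455]]
0.346 113 [[0.3066, 0.0469], [0.3091, 0.0502], [0.3116, 0.0532]]
0.354 108 [[0.3074, 0.0542], [0.3101, 0.0566], [0.3126, 0.0583]]
```

Request:
{"fn": "carry_out", "kwargs": {"steps": [0.3, -0.02, 0.026, -0.2, 0, 0.3, -0.02, 0.026, -0.4, 0, 0.3, -0.02, 0.026, -0.55, 0, 0.3, -0.02, 0.026, -0.6, 0, 0.3, -0.02, 0.026, -0.6, 0, 0.2, -0.02, 0.026, -0.6, 0, 0, -0.02, 0.026, -0.6, 0, 0, -0.02, 0.026, -0.6, 0, 0, -0.02, 0.026, -0.6, 0, 0, -0.02, 0.026, -0.6, 0, 0, -0.02, 0.026, -0.6, 0, 0, -0.02, 0.026, -0.6, 0], "grip_force": 60}}

```text
clock: 18.9
position: [0.3475, 0.311, 0.0333]
ee_rot: [-1.57, -0.064, 0.064]
force: [-0.8, -3.3, 7.3]
width: 0.05
```

Request:
{"fn": "carry_out", "kwargs": {"steps": [0, 0, 0, 0, 0, 0, 0, 0, 0, 0, 0, 0, 0, 0, 0, 0, 0, 0, 0.04, 0, 0, 0, 0, 0.08, 0, 0, 0, 0, 0.12, 0, 0, 0, 0, 0.15, 0, 0, 0, 0, 0.15, 0]}}

```text
clock: 19.7
position: [0.3473, 0.3115, 0.0482]
ee_rot: [-1.569, -0.065, 0.064]
force: [1.4, 0.5, -4.4]
width: 0.047
```

```bash
python3 - <<'E'
from m import *
s=arm.observe();print(s["position"],s["width"],s["force"],s["ft_torque"])
for n in("scene","side"):
    im,d,P,o,r=grab(n);q=P.reshape(-1,3);q=q[(q[:,2]>.028)&(q[:,2]<.050)&(abs(q[:,0]-.388)<.09)&(abs(q[:,1]-.312)<.09)]
    print(n,len(q),cv2.minAreaRect((q[:,:2]*1000).astype(np.float32)))
    for sgn in(-1,1):
        k=(abs(q[:,0]-.388-sgn*.074)<.008); print('end',sgn,k.sum(),np.percentile(q[k,2],[50,90]).round(4) if k.any() else'')
        k=(abs(q[:,1]-.312-sgn*.072)<.006); print('side',sgn,k.sum(),np.percentile(q[k,2],[50,90]).round(4) if k.any() else'')
u=[(round(float(x),3)) for x in s["joints"]];print(u)
save(cv2.resize(im[60:200,90:270],None,fx=4,fy=4),"s5.png")
E
```

```text
[0.34728743 0.31146328 0.04816574] 0.04730242265987119 [ 1.37691342  0.54878026 -4.39136601] [0.04989394 0.1585522  0.0040471 ]
scene 491 ((388.20013427734375, 313.6393737792969), (158.48300170898438, 145.56610107421875), 4.20419979095459)
end -1 103 [0.0359 0.042 ]
side -1 27 [0.0382 0.0419]
end 1 110 [0.0345 0.0391]
side 1 85 [0.036  0.0413]
side 337 ((391.111572265625, 308.5263366699219), (162.29678344726562, 173.5911102294922), 5.67476749420166)
end -1 49 [0.036  0.0418]
side -1 94 [0.035  0.0401]
end 1 41 [0.0352 0.0411]
side 1 25 [0.0351 0.0379]
[-0.932, 0.431, 0.111, 2.149, -0.087, 0.565, 0.896]
```

View pics/s5.png

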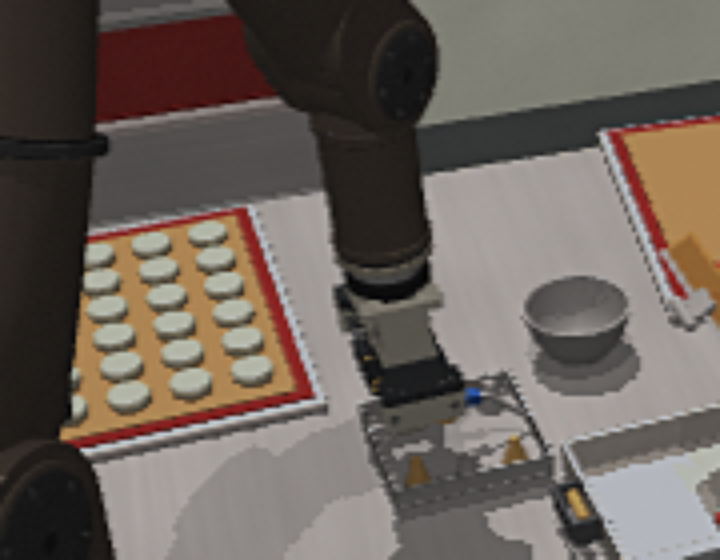

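The basket is level within about 1° and hanging from the front of the bail. I'll carry it to the front of the tray and then in under the cover.

Request:
{"fn": "carry_out", "kwargs": {"steps": [0, 0, 0, 0.15, 0, 0, 0, 0, 0.4, 0, 0, 0, 0, 0.6, 0, 0, 0, -0.2, 0.62, 0, 0, 0, -0.45, 0.62, 0, 0, 0, -0.7, 0.62, 0, 0, 0, -0.9, 0.62, 0, 0, 0, -1, 0.62, 0, 0, 0, -1, 0.62, 0]}}

```text
clock: 20.7
position: [0.3469, 0.2097, 0.1095]
ee_rot: [-1.571, -0.062, 0.063]
force: [-0.7, -0.0, -4.3]
width: 0.05
```

Request:
{"fn": "carry_out", "kwargs": {"steps": [0, 0.1, -0.2, 0, 0, 0, 0.3, -0.4, 0, 0, 0, 0.5, -0.43, 0, 0, 0, 0.7, -0.43, 0, 0, 0, 0.85, -0.43, 0, 0, 0, 0.85, -0.43, 0, 0]}}

```text
clock: 21.3
position: [0.4347, 0.1694, 0.1097]
ee_rot: [-1.569, -0.066, 0.062]
force: [0.2, -0.2, -3.8]
width: 0.043
```

Request:
{"fn": "carry_out", "kwargs": {"steps": [0, 0.2, 0, 0, 0, 0, 0.4, 0, 0, 0, 0, 0.6, 0, 0, 0, 0, 0.75, 0, 0, 0, 0, 0.85, 0, 0, 0, 0, 0.9, 0, 0, 0, 0, 0.9, 0, 0, 0]}}

```text
clock: 22.0
position: [0.522, 0.1685, 0.1095]
ee_rot: [-1.57, -0.064, 0.065]
force: [-0.2, 0.1, -4.2]
width: 0.045
```

```bash
python3 - <<'E'
from lid import *
s=arm.observe();print(s["position"],s["width"],s["force"],st(s["position"]));hook()
im,d,P,o,r=grab("side");save(cv2.resize(im[95:235,200:330],None,fx=4.2,fy=4.2),"s6.png")
im,d,P,o,r=grab("wrist");save(im,"w6.png")
E
```

```text
[0.52201818 0.16854955 0.109486  ] 0.04504527388576035 [-0.18501415  0.06145204 -4.16633461] [-56.53230677   0.48335289 103.48600052]
scene pad 354 [ 50.5  -1.1 217.8]
hook 315 [[-38.0, -24.0, 195.0], [-32.0, -2.0, 217.0], [16.0, 23.0, 228.0]]
side pad 5 [ 41.9  -8.5 229.7]
hook 73 [[-11.0, -24.0, 212.0], [5.0, -7.0, 218.0], [18.0, 14.0, 225.0]]
```

View pics/s6.png

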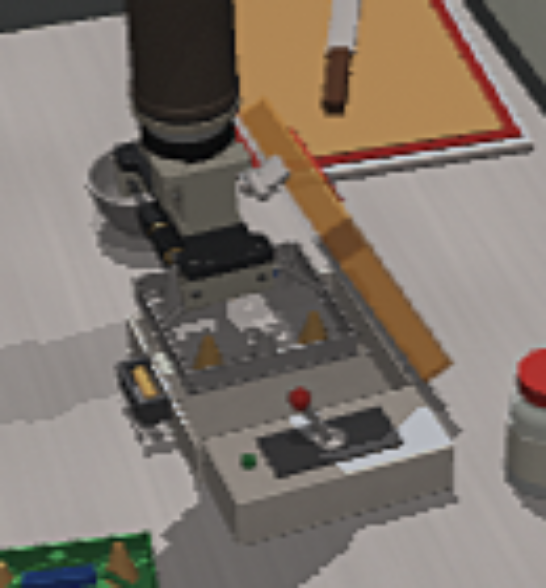

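The side view shows the basket hovering over the tray, level, with the hook clear of the neck at (265,178). I'll check the basket and rim positions in one frame from the same camera.

```bash
python3 - <<'E'
from lid import *
for n in("scene","side"):
    im,d,P,o,r=grab(n);Q=((P-c)@R.T)*1000;q=Q.reshape(-1,3)
    b=q[(q[:,2]>74)&(q[:,2]<100)&(abs(q[:,0]+15)<100)&(q[:,1]>-90)&(q[:,1]<90)]
    i=im.astype(int)
    for nm,ax,lo,hi in(("front",0,-105,-70),("rear",0,40,75),("right",1,-85,-60),("left",1,60,85)):
        o2=1-ax;k=(b[:,ax]>lo)&(b[:,ax]<hi)&(abs(b[:,o2])<55)
        print(n,nm,k.sum(),np.percentile(b[k,ax],[5,50,95]).round(1) if k.any() else'')
    # tray rim at z 36 over floor
    t=q[(abs(q[:,2]-36)<4)]
    for nm,ax,lo,hi in(("rimfront",0,-110,-85),("rimright",1,-105,-80),("rimleft",1,80,105),("rimrear",0,85,110)):
        o2=1-ax;k=(t[:,ax]>lo)&(t[:,ax]<hi)&(abs(t[:,o2])<80)
        print(n,nm,k.sum(),np.percentile(t[k,ax],[5,50,95]).round(1) if k.any() else'')
E
```

```text
scene front 0 
scene rear 0 
scene right 0 
scene left 0 
scene rimfront 0 
scene rimright 0 
scene rimleft 0 
scene rimrear 0 
side front 106 [-93.9 -89.9 -71. ]
side rear 75 [43.8 52.9 56.4]
side right 155 [-78.2 -73.  -67.1]
side left 15 [62.9 69.6 72.8]
side rimfront 66 [-108.7  -96.1  -91.6]
side rimright 2 [-104.3  -98.1  -92. ]
side rimleft 0 
side rimrear 38 [ 94.6  97.9 100.9]
```

View pics/w6.png

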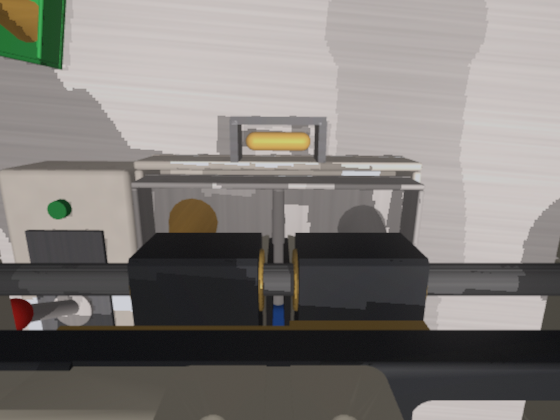

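The wrist view shows the basket's front wall (row ~182) just behind the tray's front rim (row ~162), and the catch housing at (278,135). I'll measure both from the wrist depth.

```bash
python3 - <<'E'
from lid import *
im,d,P,o,r=grab("wrist");Q=((P-c)@R.T)*1000
for u in (160,185,345,370,395): print(u,[(v,Q[v,u].round(0).tolist()) for v in range(154,192,2)])
for v in (195,205,215): print(v,[(u,Q[v,u].round(0).tolist()) for u in list(range(132,162,3))+list(range(396,422,3))])
E
```

```text
160 [(154, [-96.0, -89.0, -2.0]), (156, [-96.0, -85.0, 11.0]), (158, [-96.0, -80.0, 24.0]), (160, [-96.0, -77.0, 36.0]), (162, [-95.0, -76.0, 37.0]), (164, [-94.0, -76.0, 38.0]), (166, [-92.0, -76.0, 38.0]), (168, [-91.0, -77.0, 37.0]), (170, [-84.0, -89.0, 1.0]), (172, [-83.0, -89.0, 1.0]), (174, [-92.0, -65.0, 72.0]), (176, [-93.0, -62.0, 80.0]), (178, [-92.0, -61.0, 84.0]), (180, [-92.0, -59.0, 89.0]), (182, [-92.0, -57.0, 95.0]), (184, [-91.0, -57.0, 96.0]), (186, [-90.0, -57.0, 96.0]), (188, [-89.0, -58.0, 95.0]), (190, [-84.0, -65.0, 74.0])]
185 [(154, [-96.0, -71.0, -4.0]), (156, [-96.0, -67.0, 11.0]), (158, [-96.0, -64.0, 23.0]), (160, [-96.0, -60.0, 35.0]), (162, [-95.0, -60.0, 37.0]), (164, [-94.0, -60.0, 37.0]), (166, [-92.0, -60.0, 37.0]), (168, [-91.0, -60.0, 36.0]), (170, [-84.0, -70.0, 1.0]), (172, [-83.0, -70.0, 2.0]), (174, [-81.0, -70.0, 2.0]), (176, [-92.0, -50.0, 77.0]), (178, [-92.0, -48.0, 83.0]), (180, [-92.0, -47.0, 89.0]), (182, [-92.0, -45.0, 95.0]), (184, [-91.0, -45.0, 96.0]), (186, [-91.0, -45.0, 97.0]), (188, [-89.0, -45.0, 95.0]), (190, [-84.0, -51.0, 7
[... 2549 characters left out ...]
70.0, 80.0]), (408, [-78.0, 69.0, 85.0]), (411, [-79.0, 70.0, 88.0]), (414, [-80.0, 70.0, 92.0]), (417, [-81.0, 70.0, 95.0]), (420, [-81.0, 71.0, 96.0])]
215 [(132, [-60.0, -96.0, 42.0]), (135, [-76.0, -71.0, 95.0]), (138, [-75.0, -70.0, 95.0]), (141, [-75.0, -69.0, 92.0]), (144, [-74.0, -69.0, 88.0]), (147, [-73.0, -69.0, 86.0]), (150, [-71.0, -69.0, 80.0]), (153, [-70.0, -69.0, 77.0]), (156, [-70.0, -68.0, 75.0]), (159, [-70.0, -66.0, 76.0]), (396, [-69.0, 68.0, 74.0]), (399, [-70.0, 69.0, 74.0]), (402, [-70.0, 70.0, 78.0]), (405, [-72.0, 69.0, 82.0]), (408, [-72.0, 70.0, 84.0]), (411, [-74.0, 69.0, 91.0]), (414, [-75.0, 70.0, 93.0]), (417, [-75.0, 71.0, 95.0]), (420, [-75.0, 72.0, 94.0])]
```

Request:
{"fn": "carry_out", "kwargs": {"steps": [0, 0.045, 0, 0, 0, 0, 0.045, 0, -0.1, 0, 0, 0.045, 0, -0.2, 0, 0, 0.045, 0, -0.3, 0, 0, 0.045, 0, -0.34, 0, 0, 0.045, 0, -0.34, 0]}}

```text
clock: 22.95
position: [0.526, 0.1679, 0.0746]
ee_rot: [-1.571, -0.063, 0.066]
force: [0.3, -0.2, -4.9]
width: 0.045
```

Request:
{"fn": "carry_out", "kwargs": {"steps": [0, 0, 0, -0.06, 0, 0, 0, 0, -0.12, 0, 0, 0, 0, -0.15, 0, 0, 0, 0, -0.15, 0]}}

```text
clock: 23.35
position: [0.5264, 0.1681, 0.0602]
ee_rot: [-1.57, -0.064, 0.065]
force: [-0.0, -0.2, -3.9]
width: 0.045
```

```bash
python3 - <<'E'
from lid import *
s=arm.observe();print(s["position"],s["width"],s["force"],st(s["position"]));hook()
im,d,P,o,r=grab("wrist");Q=((P-c)@R.T)*1000
for u in (185,370): print(u,[(v,Q[v,u].round(0).tolist()) for v in range(150,210,3)])
E
```

```text
[0.52637422 0.16808214 0.0602316 ] 0.045257423583045756 [-0.00752039 -0.24223779 -3.91842617] [-52.22921925  -0.33942107  54.23160265]
scene pad 355 [ 50.6  -0.8 217.6]
hook 213 [[-32.0, -23.0, 196.0], [-14.0, -4.0, 219.0], [17.0, 20.0, 229.0]]
side pad 6 [ 42.6  -7.2 228.8]
hook 79 [[-24.0, -23.0, 210.0], [4.0, -8.0, 218.0], [18.0, 15.0, 228.0]]
185 [(150, [-98.0, -58.0, -4.0]), (153, [-96.0, -58.0, -5.0]), (156, [-96.0, -55.0, 9.0]), (159, [-96.0, -51.0, 24.0]), (162, [-96.0, -48.0, 35.0]), (165, [-94.0, -48.0, 36.0]), (168, [-93.0, -47.0, 38.0]), (171, [-91.0, -48.0, 36.0]), (174, [-84.0, -57.0, 1.0]), (177, [-87.0, -49.0, 31.0]), (180, [-87.0, -47.0, 40.0]), (183, [-87.0, -46.0, 46.0]), (186, [-85.0, -45.0, 47.0]), (189, [-80.0, -51.0, 26.0]), (192, [-78.0, -51.0, 26.0]), (195, [-76.0, -51.0, 27.0]), (198, [-75.0, -52.0, 26.0]), (201, [-73.0, -51.0, 28.0]), (204, [-73.0, -50.0, 32.0]), (207, [-71.0, -50.0, 33.0])]
370 [(150, [-98.0, 57.0, -4.0]), (153, [-96.0, 58.0, -6.0]), (156, [-95.0, 56.0, 2.0]), (159, [-95.0, 52.0, 18.0]), (162, [-95.0, 48.0, 32.0]), (165, [-94.0, 48.0, 36.0]), (168, [-93.0, 48.0, 36.0]), (171, [-91.0, 48.0, 37.0]), (174, [-89.0, 48.0, 34.0]), (177, [-86.0, 50.0, 26.0]), (180, [-86.0, 48.0, 36.0]), (183, [-86.0, 46.0, 44.0]), (186, [-85.0, 46.0, 46.0]), (189, [-84.0, 46.0, 45.0]), (192, [-78.0, 51.0, 27.0]), (195, [-76.0, 52.0, 25.0]), (198, [-74.0, 52.0, 25.0]), (201, [-73.0, 52.0, 26.0]), (204, [-71.0, 52.0, 25.0]), (207, [-69.0, 52.0, 26.0])]
```

The basket is below the rim with a 3 mm front gap and no contact. Lowering it the rest of the way.

Request:
{"fn": "carry_out", "kwargs": {"steps": [0, 0, 0, -0.06, 0, 0, 0, 0, -0.12, 0, 0, 0, 0, -0.15, 0, 0, 0, 0, -0.15, 0]}}

```text
clock: 23.9
position: [0.5262, 0.168, 0.045]
ee_rot: [-1.57, -0.064, 0.065]
force: [-0.1, 0.1, -4.9]
width: 0.051
```

Request:
{"fn": "carry_out", "kwargs": {"steps": [0, 0, 0, -0.03, 0, 0, 0, 0, -0.05, 0, 0, 0, 0, -0.05, 0]}}

```text
clock: 24.2
position: [0.5268, 0.1682, 0.0406]
ee_rot: [-1.57, -0.064, 0.064]
force: [0.4, -0.8, -2.8]
width: 0.046
```

Request:
{"fn": "carry_out", "kwargs": {"steps": [0, 0, 0, -0.015, 0, 0, 0, 0, -0.02, 0, 0, 0, 0, -0.02, 0, 0.3, 0, 0, -0.02, 0, 0.3, 0, 0, -0.02, 0, 0.3, 0, 0, -0.02, 0, 0.3, 0, 0, -0.02, 0, 0.3, 0, 0, 0.1, 0, 0.3, 0, 0, 0.25, 0, 0.3, -0.1, 0, 0.4, 0, 0.3, -0.4, 0, 0.6, 0, 0.3, -0.4, 0, 0.6, 0]}}

```text
clock: 25.4
position: [0.4848, 0.1687, 0.1032]
ee_rot: [-1.568, -0.066, 0.065]
force: [0.7, -0.1, -0.3]
width: 0.294
```

Request:
{"fn": "carry_out", "kwargs": {"steps": [0.3, -0.3, 0, 0.4, 0, 0.3, -0.6, 0, 0.8, 0, 0, -0.6, 0, 1, 0, 0, -0.6, 0, 1, 0, 0, -0.6, 0, 1, 0]}}

```text
clock: 25.9
position: [0.4273, 0.1684, 0.2012]
ee_rot: [-1.569, -0.066, 0.063]
force: [1.0, 0.3, -0.4]
width: 0.09
```

```bash
python3 - <<'E'
from lid import *
s=arm.observe();print(s["position"],s["width"],s["force"],st(s["position"]));hook()
im,d,P,o,r=grab("wrist");save(im,"w7.png")
im,d,P,o,r=grab("side");save(cv2.resize(im[95:235,200:330],None,fx=4.2,fy=4.2),"s7.png")
E
```

```text
[0.42727843 0.16838116 0.20116986] 0.09021235477714287 [ 0.9880764   0.27477026 -0.36998035] [-150.96728635    8.07835474  195.16985594]
scene pad 349 [ 5.050e+01 -2.000e-01  2.176e+02]
hook 106 [[-6.0, -23.0, 213.0], [2.0, -2.0, 219.0], [19.0, 21.0, 225.0]]
side pad 3 [ 42.8   4.4 228.4]
hook 77 [[-10.0, -23.0, 210.0], [4.0, -6.0, 218.0], [18.0, 19.0, 226.0]]
```

View pics/s7.png

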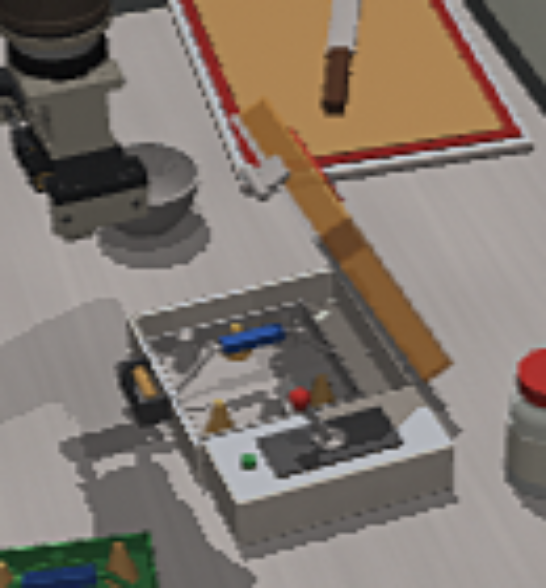

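The basket sits level in the tray, released, with the grip at crop (252,337) and the cover still at its stop. Computing the arc for pressing the cover down on its pad with the shut fingertips.

```bash
python3 - <<'E'
from lid import *
s=arm.observe();p0=np.array(s["position"]);print(p0)
prev=p0
def w(x,y,z): return c+R.T@np.array([x,y,z])/1000
L=[("up",(-151,0,275)),("behind",(105,0,275)),("down",(105,0,216))]
for t in (1.08,1.0,.9,.8,.7,.6,.5,.4,.3,.2,.12,.08,.04,0,-.02):
    C,S=np.cos(t),np.sin(t);L.append((t,(104-184*C+37.5*S+9.5,0,36+184*S+37.5*C)))
for n,q in L:
    p=w(*q);print(n,np.round(q,0),p.round(4),'d/0.1m',((p-prev)*10).round(2));prev=p
E
```

```text
[0.42648232 0.1677922  0.19968876]
up [-151    0  275] [0.4279 0.1603 0.281 ] d/0.1m [ 0.01 -0.07  0.81]
behind [105   0 275] [0.683  0.1813 0.281 ] d/0.1m [2.55 0.21 0.  ]
down [105   0 216] [0.683  0.1813 0.222 ] d/0.1m [ 0.    0.   -0.59]
1.08 [ 60.   0. 216.] [0.638  0.1776 0.222 ] d/0.1m [-0.45 -0.04 -0.  ]
1.0 [ 46.   0. 211.] [0.6239 0.1764 0.2171] d/0.1m [-0.14 -0.01 -0.05]
0.9 [ 28.   0. 203.] [0.6068 0.175  0.2094] d/0.1m [-0.17 -0.01 -0.08]
0.8 [ 12.   0. 194.] [0.5906 0.1737 0.2001] d/0.1m [-0.16 -0.01 -0.09]
0.7 [ -3.   0. 183.] [0.5753 0.1724 0.1892] d/0.1m [-0.15 -0.01 -0.11]
0.6 [-17.   0. 171.] [0.5613 0.1713 0.1768] d/0.1m [-0.14 -0.01 -0.12]
0.5 [-30.   0. 157.] [0.5485 0.1702 0.1631] d/0.1m [-0.13 -0.01 -0.14]
0.4 [-41.   0. 142.] [0.5372 0.1693 0.1482] d/0.1m [-0.11 -0.01 -0.15]
0.3 [-51.   0. 126.] [0.5274 0.1685 0.1322] d/0.1m [-0.1  -0.01 -0.16]
0.2 [-59.   0. 109.] [0.5192 0.1678 0.1153] d/0.1m [-0.08 -0.01 -0.17]
0.12 [-65.   0.  95.] [0.5139 0.1674 0.1013] d/0.1m [-0.05 -0.   -0.14]
0.08 [-67.   0.  88.] [0.5117 0.1672 0.0941] d/0.1m [-0.02 -0.   -0.07]
0.04 [-69.   0.  81.] [0.5098 0.1671 0.0868] d/0.1m [-0.02 -0.   -0.07]
0 [-70.   0.  74.] [0.5081 0.1669 0.0795] d/0.1m [-0.02 -0.   -0.07]
-0.02 [-71.   0.  70.] [0.5074 0.1669 0.0758] d/0.1m [-0.01 -0.   -0.04]
```

Request:
{"fn": "carry_out", "kwargs": {"steps": [0, 0, -0.07, 0.5, 0, 0, 0, -0.07, 0.87, 0, 0, 0.3, -0.05, 0.87, 0, 0, 0.7, -0.02, 0.87, 0, 0, 1, 0, 0.87, 0, 0, 1, 0, 0.87, 0]}}

```text
clock: 26.7
position: [0.5297, 0.1677, 0.2861]
ee_rot: [-1.572, -0.063, 0.063]
force: [-1.2, -0.4, 0.0]
width: 0.004
```

Request:
{"fn": "carry_out", "kwargs": {"steps": [0, 0.4, 0.04, 0, 0, 0, 0.8, 0.07, 0, 0, 0, 1, 0.1, 0, 0, 0, 1, 0.1, 0, 0]}}

```text
clock: 27.1
position: [0.6281, 0.1779, 0.2855]
ee_rot: [-1.571, -0.062, 0.065]
force: [-0.5, 1.2, -0.7]
width: 0.002
```

Request:
{"fn": "carry_out", "kwargs": {"steps": [0, 0.4, 0.03, 0, 0, 0, 0.6, 0.05, 0, 0, 0, 0.6, 0.05, -0.3, 0, 0, 0.6, 0.05, -0.6, 0, 0, 0.6, 0.05, -0.65, 0, 0, 0.6, 0.05, -0.65, 0]}}

```text
clock: 27.7
position: [0.6854, 0.1832, 0.2219]
ee_rot: [-1.57, -0.062, 0.067]
force: [1.2, -0.1, 0.8]
width: 0.005
```

Request:
{"fn": "carry_out", "kwargs": {"steps": [0, -0.25, -0.02, 0, 0, 0, -0.42, -0.04, 0, 0, 0, -0.52, -0.05, -0.02, 0, 0, -0.62, -0.06, -0.05, 0, 0, -0.7, -0.07, -0.09, 0, 0, -0.79, -0.08, -0.13, 0, 0, -0.87, -0.09, -0.17, 0, 0, -0.95, -0.095, -0.22, 0, 0, -0.95, -0.095, -0.22, 0]}}

```text
clock: 28.6
position: [0.5901, 0.1735, 0.1999]
ee_rot: [-1.57, -0.063, 0.066]
force: [-0.7, 0.0, -0.5]
width: 0.001
```

```bash
python3 - <<'E'
from lid import *
s=arm.observe();print(s["position"],s["force"],st(s["position"]))
im,d,P,o,r=grab("scene");Q=((P-c)@R.T)*1000
hsv=cv2.cvtColor(im,cv2.COLOR_RGB2HSV).astype(int);red=((hsv[...,0]<5)|(hsv[...,0]>172))&(hsv[...,1]>150)&(hsv[...,2]>70)
k=red&(abs(Q[...,1])<50)&(Q[...,2]>60)&(abs(Q[...,0])<150);print(k.sum(),np.percentile(Q[k],[5,50,95],0).round(0).tolist())
E
```

```text
[0.59009781 0.17351626 0.19990085] [-0.74385273  0.04820015 -0.49677904] [ 1.17253575e+01 -1.44989223e-01  1.93900847e+02]
170 [[-7.0, -35.0, 186.0], [2.0, -15.0, 193.0], [9.0, 35.0, 202.0]]
```

Request:
{"fn": "carry_out", "kwargs": {"steps": [0, -0.08, 0, -0.05, 0, 0, -0.15, -0.01, -0.11, 0, 0, -0.22, -0.02, -0.17, 0, 0, -0.29, -0.02, -0.23, 0, 0, -0.36, -0.03, -0.3, 0, 0, -0.42, -0.03, -0.37, 0, 0, -0.48, -0.04, -0.45, 0, 0, -0.53, -0.04, -0.52, 0, 0, -0.58, -0.05, -0.6, 0, 0, -0.63, -0.05, -0.68, 0, 0, -0.67, -0.06, -0.76, 0, 0, -0.71, -0.06, -0.85, 0]}}

```text
clock: 29.85
position: [0.5204, 0.1676, 0.1151]
ee_rot: [-1.57, -0.064, 0.064]
force: [-0.3, -0.6, 0.7]
width: 0.004
```

Request:
{"fn": "carry_out", "kwargs": {"steps": [0, -0.03, 0, -0.07, 0, 0, -0.05, 0, -0.14, 0, 0, -0.05, 0, -0.14, 0]}}

```text
clock: 30.15
position: [0.5148, 0.1675, 0.1007]
ee_rot: [-1.57, -0.063, 0.066]
force: [0.1, 0.6, -0.2]
width: 0.005
```

```bash
python3 - <<'E'
from lid import *
s=arm.observe();print(s["position"],s["force"],st(s["position"]))
im,d,P,o,r=grab("scene");Q=((P-c)@R.T)*1000
hsv=cv2.cvtColor(im,cv2.COLOR_RGB2HSV).astype(int);red=((hsv[...,0]<5)|(hsv[...,0]>172))&(hsv[...,1]>150)&(hsv[...,2]>70)
k=red&(abs(Q[...,1])<50)&(Q[...,2]>50)&(abs(Q[...,0])<150);print(k.sum(),np.percentile(Q[k],[5,50,95],0).round(0).tolist())
E
```

```text
[0.51482661 0.16751716 0.10066741] [ 0.09288786  0.58613676 -0.17459507] [-6.37842916e+01  4.36939913e-02  9.46674137e+01]
97 [[-84.0, -34.0, 92.0], [-71.0, -13.0, 95.0], [-62.0, 35.0, 97.0]]
```

Request:
{"fn": "carry_out", "kwargs": {"steps": [0, -0.01, 0, -0.03, 0, 0, -0.02, 0, -0.06, 0, 0, -0.02, 0, -0.08, 0, 0, -0.03, 0, -0.1, 0, 0, -0.03, 0, -0.12, 0]}}

```text
clock: 30.7
position: [0.513, 0.1677, 0.0903]
ee_rot: [-1.569, -0.065, 0.064]
force: [-1.2, 0.2, 4.4]
width: 0.005
```

Request:
{"fn": "carry_out", "kwargs": {"steps": [0, -0.01, 0, -0.03, 0, 0, -0.01, 0, -0.05, 0, 0, -0.02, 0, -0.07, 0, 0, -0.02, 0, -0.09, 0, 0, -0.02, 0, -0.1, 0, 0, -0.02, 0, -0.1, 0]}}

```text
clock: 31.3
position: [0.5106, 0.1677, 0.0798]
ee_rot: [-1.57, -0.064, 0.065]
force: [-1.0, -0.7, 3.5]
width: 0.004
```

Request:
{"fn": "carry_out", "kwargs": {"steps": [0, 0, 0, -0.02, 0, 0, 0, 0, -0.03, 0, 0, 0, 0, -0.03, 0]}}

```text
clock: 31.6
position: [0.5107, 0.1678, 0.0792]
ee_rot: [-1.569, -0.064, 0.064]
force: [-10.8, -3.2, 35.6]
width: 0.005
```

Request:
{"fn": "carry_out", "kwargs": {"steps": [0, 0, 0, 0.3, 0, 0, 0, 0, 0.6, 0, 0, 0, 0, 1, 0, 0, 0, 0, 1, 0]}}

```text
clock: 32.0
position: [0.5137, 0.1686, 0.1815]
ee_rot: [-1.567, -0.07, 0.058]
force: [0.4, 1.5, -0.2]
width: 0.005
```

```bash
python3 - <<'E'
from lid import *
s=arm.observe();print(s["position"],s["force"],st(s["position"]))
def redf(im): 
    h=cv2.cvtColor(im,cv2.COLOR_RGB2HSV).astype(int);return ((h[...,0]<6)|(h[...,0]>172))&(h[...,1]>140)&(h[...,2]>60)
for n in("scene","side","wrist"):
    im,d,P,o,r=grab(n);Q=((P-c)@R.T)*1000;q=Q[redf(im)]
    k=(abs(q[:,1])<50)&(q[:,2]>50)&(q[:,0]<0)&(q[:,0]>-130);print(n,'pad',k.sum(),np.percentile(q[k],[5,50,95],0).round(1).tolist() if k.any() else'')
    k=(abs(q[:,1]+140)<25)&(abs(q[:,0])<60)&(q[:,2]>70);print('ball',k.sum(),np.percentile(q[k],[5,50,95],0).round(1).tolist() if k.any() else'')
E
```

```text
[0.51365204 0.16857005 0.18150284] [ 0.39293789  1.45188598 -0.15746668] [-64.8686359    1.18928451 175.50284152]
scene pad 161 [[-89.9, -32.1, 72.6], [-77.3, -0.4, 75.0], [-66.5, 33.2, 77.3]]
ball 21 [[-21.8, -145.1, 99.8], [-16.8, -140.1, 105.2], [-12.6, -134.2, 109.0]]
side pad 112 [[-93.4, -39.3, 70.0], [-79.7, -2.2, 74.4], [-67.6, 35.7, 80.2]]
ball 21 [[-29.3, -149.7, 97.1], [-24.0, -146.7, 103.0], [-17.5, -137.5, 107.7]]
wrist pad 3915 [[-93.3, -34.8, 73.2], [-80.7, 0.5, 74.3], [-67.1, 35.8, 75.4]]
ball 0
```

The pad measures z 74.4 mm above the floor point at x -80.7 after I released it, which matches fully shut. Now the toggle.

Request:
{"fn": "carry_out", "kwargs": {"steps": [0, 0.03, -0.4, 0, 0, 0, 0.06, -0.75, 0, 0, 0, 0.06, -0.75, 0, 0, 0, 0.06, -0.75, 0, 0]}}

```text
clock: 32.55
position: [0.516, 0.0919, 0.1755]
ee_rot: [-1.57, -0.061, 0.064]
force: [-0.4, 1.7, -0.5]
width: 0.005
```

Request:
{"fn": "carry_out", "kwargs": {"steps": [0, 0.03, -0.4, 0, 0, 0, 0.05, -0.66, 0, 0, 0, 0.05, -0.66, -0.4, 0, 0, 0.05, -0.66, -0.7, 0, 0, 0.05, -0.66, -0.84, 0, 0, 0.05, -0.66, -0.84, 0]}}

```text
clock: 33.15
position: [0.5197, 0.028, 0.09]
ee_rot: [-1.57, -0.062, 0.07]
force: [-0.6, 0.2, 0.2]
width: 0.005
```

```bash
python3 - <<'E'
from lid import *
s=arm.observe();print(s["position"],s["force"],st(s["position"]))
E
```

```text
[0.51969045 0.02797003 0.0900463 ] [-0.55084374  0.17454178  0.19588155] [ -70.37108899 -139.43272683   84.04629712]
```

Request:
{"fn": "carry_out", "kwargs": {"steps": [0, 0.12, 0.01, 0, 0, 0, 0.22, 0.02, 0, 0, 0, 0.3, 0.025, 0, 0, 0, 0.35, 0.03, 0, 0, 0, 0.4, 0.03, 0, 0, 0, 0.45, 0.035, 0, 0, 0, 0.5, 0.04, 0, 0, 0, 0.55, 0.045, 0, 0, 0, 0.6, 0.05, 0, 0, 0, 0.64, 0.05, 0, 0, 0, 0.64, 0.05, 0, 0]}}

```text
clock: 34.25
position: [0.5865, 0.0317, 0.0928]
ee_rot: [-1.57, -0.065, 0.064]
force: [0.2, -0.5, -0.3]
width: 0.003
```

Request:
{"fn": "carry_out", "kwargs": {"steps": [0, -0.3, -0.03, 0, 0, 0, -0.5, -0.04, 0.3, 0, 0, -0.5, -0.04, 0.7, 0, 0, -0.5, -0.04, 1, 0, 0, -0.9, -0.04, 1, 0, 0, -0.9, -0.04, 1, 0]}}

```text
clock: 34.85
position: [0.4916, 0.0274, 0.1929]
ee_rot: [-1.569, -0.062, 0.066]
force: [0.1, 0.3, -0.6]
width: 0.006
```

```bash
python3 - <<'E'
from lid import *
s=arm.observe();print(s["position"],s["force"],st(s["position"]))
def redf(im): 
    h=cv2.cvtColor(im,cv2.COLOR_RGB2HSV).astype(int);return ((h[...,0]<6)|(h[...,0]>172))&(h[...,1]>140)&(h[...,2]>60)
a=np.load("scene0.npz");
for n in("scene","side"):
    im,d,P,o,r=grab(n);Q=((P-c)@R.T)*1000;q=Q[redf(im)]
    k=(abs(q[:,1])<50)&(q[:,2]>50)&(q[:,0]<0)&(q[:,0]>-130);print(n,'pad',k.sum(),np.percentile(q[k],[5,50,95],0).round(1).tolist() if k.any() else'')
    k=(abs(q[:,1]+140)<25)&(abs(q[:,0])<60)&(q[:,2]>70);print('ball',k.sum(),np.percentile(q[k],[5,50,95],0).round(1).tolist() if k.any() else'')
    if n=="scene":
        for nm,(u,v) in dict(jar=(267,272),bowl=(452,245),spr=(122,184)).items(): print(nm,a["P"][v,u].round(3),P[v,u].round(3))
    save(im,n+"9.png")
i1=cv2.imread("pics/scene9.png")[150:330,90:510];i2=cv2.imread("pics/side9.png")[100:290,160:360]
i1=cv2.resize(i1,(448,192),interpolation=cv2.INTER_CUBIC);cv2.imwrite("pics/f.png",np.hstack([cv2.resize(i1,(0,0),fx=1,fy=1),cv2.resize(i2,(202,192))]))
E
```

```text
[0.49156627 0.02737521 0.19294539] [ 0.11103722  0.32046725 -0.62462614] [ -98.44944321 -137.72109229  186.94539036]
scene pad 180 [[-90.7, -34.5, 72.7], [-78.6, -0.5, 75.3], [-65.8, 33.0, 77.6]]
ball 28 [[26.9, -146.7, 100.4], [33.5, -140.0, 105.1], [37.1, -134.0, 109.4]]
jar [ 0.776 -0.004  0.115] [ 0.773 -0.005  0.112]
bowl [0.493 0.457 0.032] [0.494 0.456 0.034]
spr [ 0.566 -0.496  0.116] [ 0.562 -0.499  0.113]
side pad 116 [[-94.0, -36.2, 69.8], [-81.2, -2.2, 74.6], [-68.5, 32.9, 79.1]]
ball 20 [[21.1, -151.2, 97.9], [28.0, -144.6, 102.2], [33.6, -135.3, 108.7]]
```

View pics/f.png

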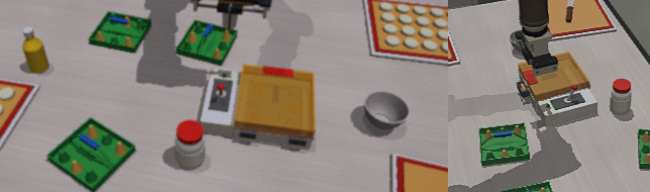

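The final view shows the cover flat on the tray with the basket inside, the toggle leaning to the rear, and the jar, bowl and bottle in place. The hand is clear of everything, so I'm handing in.

```bash
python3 -c "
from cell import arm
print(arm.sign_off(), arm.observe()['clock'])"
```

```text
the job is handed in; nothing more can be done
the job is handed in; nothing more can be done
```

The job is done and handed in, with the clock at about 35 s of the 72 s allowed. The steel basket is in the steriliser upright and released, the cover is shut, and the toggle was flipped on after that.

**How it went**
- **Regrips:** I took hold of the basket three times. The first time the fingers were still closing when I lifted, so I set it down and gripped again. The second time the arm's wrist would have hit the hook on the half-open cover. I set the basket down at (0.39, 0.31), pushed the cover to its stop, and gripped the handle's bail wire 40 mm to the front of centre.
- **Basket:** I lowered it into the tray with about a 3 mm gap at the front wall and let go.
- **Cover:** I pressed it down on its pad until it shut.
- **Toggle:** I pushed the ball to the rear and it stayed on.

**Last checks**
- **Cover:** the pad stayed at about 0.080 m after I let go, against 0.0795 m expected when shut.
- **Toggle:** the ball moved from about -21 mm to about +30 mm along the steriliser's x, which is the "on" side.
- **Bystanders:** the jar, bowl and sprinkles bottle read within 5 mm of where they started, which is within measuring noise.
- **Basket level:** the second and third grips both measured level to within about 1°. I did not measure tilt in the first, loose grip.

**Less certain**
- **Pressing force:** it reached 35.6 N at the fingertips as the cover bottomed out, close to the 40 N limit.
- **Steriliser position:** my first estimate was about 4 mm off in x compared with the wrist camera. I corrected for it before lowering the basket.

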